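Spring pack on a flow cell's draw rod

TASK

Put every conical spring washer standing in the slotted rack onto the flow cell's draw rod: the first with its narrow end against the shoulder, and each following one turned the other way round, so that they meet rim to rim and narrow end to narrow end, all pushed up close. Then slide the square collar onto the rod up against the last washer, take the scanner from its tray and hold it steady on the bar-code label of the cell's instrument box for a good second from about 10 cm, and lay the scanner flat back in its tray. Leave the other things on the bench where they are.

Things in the scene. Friction and masses are not known exactly. Their poses are not given: they have to be found in the camera images.
- rod_seat (a point): centre of the shoulder's face, where the draw rod leaves the cell; on the rod's axis, 105 mm above the bench. x points into the cell, z up. The rod is level, 25 mm thick, and runs from here 100 mm along -x to its free end (last 8 mm tapered): things go on by moving along +x. A washer or collar let go on the rod hangs 3 mm low.
- rod_tip (a point): centre of the free end of the draw rod, 100 mm from rod_seat; same axes.
- cell: fixed bench flow cell: a clamped stack of square plates on a foot. Its shoulder is a boss 48 mm in diameter and 36 mm long; behind that is the 90 mm square end plate, whose top is 150 mm above the bench. A grey instrument box, 90 mm wide and 110 mm high, stands at its +y side. Origin on the bench below rod_seat; x into the cell, z up.
- label: bar-code label, 62 mm wide and 36 mm high, on the instrument box's sloping front; origin at its centre, 75 mm up, at cell x = 25, y = 150 mm; z points out of it: cell -x and 35 degrees up. It is read from 40 to 200 mm with the beam through its middle (within 18 mm) and up to 60 degrees off its normal, so the scanner may be held level.
- rack: fixed teal rack, 214 x 50 mm and 26 mm high; six slots across it, 10 mm wide, at x = -80, -48, -16, 16, 48, 80 mm, slot floor 8 mm up. Washers stand on edge in the slots, axis along the rack's x, narrow end either way, upper two thirds free; some slots are empty. Origin under its centre.
- disc1_mid (a point): plain steel conical spring washer, one of up to six alike: 63 mm outside, 31 mm bore, wall about 4 mm, 9 mm deep over all, 85 g. The point is its centre, half-way along the 9 mm on its axis. x is the washer's axis and points to its narrow end (crown); the wide rim and hollow face are at -x; z is up as it stands in the rack.
- disc2_mid (a point): plain steel conical spring washer, one of up to six alike: 63 mm outside, 31 mm bore, wall about 4 mm, 9 mm deep over all, 85 g. The point is its centre, half-way along the 9 mm on its axis. x is the washer's axis and points to its narrow end (crown); the wide rim and hollow face are at -x; z is up as it stands in the rack.
- disc3_mid (a point): plain steel conical spring washer, one of up to six alike: 63 mm outside, 31 mm bore, wall about 4 mm, 9 mm deep over all, 85 g. The point is its centre, half-way along the 9 mm on its axis. x is the washer's axis and points to its narrow end (crown); the wide rim and hollow face are at -x; z is up as it stands in the rack.
- disc4_mid (a point): plain steel conical spring washer, one of up to six alike: 63 mm outside, 31 mm bore, wall about 4 mm, 9 mm deep over all, 85 g. The point is its centre, half-way along the 9 mm on its axis. x is the washer's axis and points to its narrow end (crown); the wide rim and hollow face are at -x; z is up as it stands in the rack.
- disc5_mid (a point): plain steel conical spring washer, one of up to six alike: 63 mm outside, 31 mm bore, wall about 4 mm, 9 mm deep over all, 85 g. The point is its centre, half-way along the 9 mm on its axis. x is the washer's axis and points to its narrow end (crown); the wide rim and hollow face are at -x; z is up as it stands in the rack.
- disc6_mid (a point): plain steel conical spring washer, one of up to six alike: 63 mm outside, 31 mm bore, wall about 4 mm, 9 mm deep over all, 85 g. The point is its centre, half-way along the 9 mm on its axis. x is the washer's axis and points to its narrow end (crown); the wide rim and hollow face are at -x; z is up as it stands in the rack.
- collar_mid (a point): centre of the square aluminium clamp collar, 64 x 64 mm and 36 mm long along its x axis, with a 31 mm round bore along x, standing on the bench with its bore level 32 mm up (either face may go first); mass about 260 g.
- scanner_grip (a point): hand scanner, 36 mm thick, 190 g, lying on its side in the tray; this point is on its handle, 18 mm above its underside, near its centre of mass. x is where the scanner looks, z up. The handle is 30 mm wide along x and ends 64 mm away at -y; the head, 82 x 42 mm, has its centre line 46 mm away at +y.
- scanner_window (a point): middle of the scanner's window, 58 mm along x and 46 mm along y from scanner_grip; it looks along its x axis.
- scanner: the same hand scanner: origin on its underside, below the middle of the head (8 mm along x, 46 mm along y from scanner_grip); axes as scanner_grip.
- tray: fixed shallow grey tray, 190 x 200 mm, rim 14 mm high, walls 4 mm, floor 4 mm above the bench; origin under its centre.
- collar: the same square collar: origin under its centre on its underside; axes as collar_mid.
- spanner: open-ended spanner 170 mm long lying on the bench in front of the cell; not to be disturbed.
- beaker: glass beaker, 72 mm wide, 92 mm high; not to be disturbed.
- amber: amber bottle, 92 mm wide, 165 mm high; not to be disturbed.
- jar: small jar, 54 mm wide, 62 mm high, beside the cell; not to be disturbed.
There are look-alikes about, which are no part of the job. Leave any pink look-alike of the part that bears disc1_mid alone. Leave any red look-alike of the part that bears disc2_mid alone.

How it is judged (in metres and radians):
On the way, in this order (a step that is already met when the one before it is completed fails the run):
1. all washers are on the rod in the alternating pattern, close up to the shoulder, and the collar is on the rod against the last washer (((x of disc1_mid in the frame of rod_seat between -0.0085 and -0.0005 m and x of rod_seat in the frame of disc1_mid above 0 m) or (x of disc1_mid in the frame of rod_seat between -0.0175 and -0.0095 m and x of rod_seat in the frame of disc1_mid below 0 m) or (x of disc1_mid in the frame of rod_seat between -0.0265 and -0.0185 m and x of rod_seat in the frame of disc1_mid above 0 m) or (x of disc1_mid in the frame of rod_seat between -0.0355 and -0.0275 m and x of rod_seat in the frame of disc1_mid below 0 m) or (x of disc1_mid in the frame of rod_seat between -0.0445 and -0.0365 m and x of rod_seat in the frame of disc1_mid above 0 m) or (x of disc1_mid in the frame of rod_seat between -0.0535 and -0.0455 m and x of rod_seat in the frame of disc1_mid below 0 m)) and (distance between disc1_mid and disc2_mid below 0.0135 m or distance between disc1_mid and disc3_mid below 0.0135 m or distance between disc1_mid and disc4_mid below 0.0135 m or distance between disc1_mid and disc5_mid below 0.0135 m or distance between disc1_mid and disc6_mid below 0.0135 m) and y of disc1_mid in the frame of rod_seat between -0.006 and 0.006 m and z of disc1_mid in the frame of rod_seat between -0.007 and 0.006 m and angle between the x axis of each of disc1_mid, disc2_mid, disc3_mid, disc4_mid, disc5_mid, disc6_mid, collar_mid and the x axis of rod_seat, either way round below 0.2 rad and ((x of disc2_mid in the frame of rod_seat between -0.0085 and -0.0005 m and x of rod_seat in the frame of disc2_mid above 0 m) or (x of disc2_mid in the frame of rod_seat between -0.0175 and -0.0095 m and x of rod_seat in the frame of disc2_mid below 0 m) or (x of disc2_mid in the frame of rod_seat between -0.0265 and -0.0185 m and x of rod_seat in the frame of disc2_mid above 0 m) or (x of disc2_mid in the frame of rod_seat between -0.0355 and -0.0275 m and x of rod_seat in the frame of disc2_mid below 0 m) or (x of disc2_mid in the frame of rod_seat between -0.0445 and -0.0365 m and x of rod_seat in the frame of disc2_mid above 0 m) or (x of disc2_mid in the frame of rod_seat between -0.0535 and -0.0455 m and x of rod_seat in the frame of disc2_mid below 0 m)) and (distance between disc2_mid and disc1_mid below 0.0135 m or distance between disc2_mid and disc3_mid below 0.0135 m or distance between disc2_mid and disc4_mid below 0.0135 m or distance between disc2_mid and disc5_mid below 0.0135 m or distance between disc2_mid and disc6_mid below 0.0135 m) and y of disc2_mid in the frame of rod_seat between -0.006 and 0.006 m and z of disc2_mid in the frame of rod_seat between -0.007 and 0.006 m and ((x of disc3_mid in the frame of rod_seat between -0.0085 and -0.0005 m and x of rod_seat in the frame of disc3_mid above 0 m) or (x of disc3_mid in the frame of rod_seat between -0.0175 and -0.0095 m and x of rod_seat in the frame of disc3_mid below 0 m) or (x of disc3_mid in the frame of rod_seat between -0.0265 and -0.0185 m and x of rod_seat in the frame of disc3_mid above 0 m) or (x of disc3_mid in the frame of rod_seat between -0.0355 and -0.0275 m and x of rod_seat in the frame of disc3_mid below 0 m) or (x of disc3_mid in the frame of rod_seat between -0.0445 and -0.0365 m and x of rod_seat in the frame of disc3_mid above 0 m) or (x of disc3_mid in the frame of rod_seat between -0.0535 and -0.0455 m and x of rod_seat in the frame of disc3_mid below 0 m)) and (distance between disc3_mid and disc1_mid below 0.0135 m or distance between disc3_mid and disc2_mid below 0.0135 m or distance between disc3_mid and disc4_mid below 0.0135 m or distance between disc3_mid and disc5_mid below 0.0135 m or distance between disc3_mid and disc6_mid below 0.0135 m) and y of disc3_mid in the frame of rod_seat between -0.006 and 0.006 m and z of disc3_mid in the frame of rod_seat between -0.007 and 0.006 m and ((x of disc4_mid in the frame of rod_seat between -0.0085 and -0.0005 m and x of rod_seat in the frame of disc4_mid above 0 m) or (x of disc4_mid in the frame of rod_seat between -0.0175 and -0.0095 m and x of rod_seat in the frame of disc4_mid below 0 m) or (x of disc4_mid in the frame of rod_seat between -0.0265 and -0.0185 m and x of rod_seat in the frame of disc4_mid above 0 m) or (x of disc4_mid in the frame of rod_seat between -0.0355 and -0.0275 m and x of rod_seat in the frame of disc4_mid below 0 m) or (x of disc4_mid in the frame of rod_seat between -0.0445 and -0.0365 m and x of rod_seat in the frame of disc4_mid above 0 m) or (x of disc4_mid in the frame of rod_seat between -0.0535 and -0.0455 m and x of rod_seat in the frame of disc4_mid below 0 m)) and (distance between disc4_mid and disc1_mid below 0.0135 m or distance between disc4_mid and disc2_mid below 0.0135 m or distance between disc4_mid and disc3_mid below 0.0135 m or distance between disc4_mid and disc5_mid below 0.0135 m or distance between disc4_mid and disc6_mid below 0.0135 m) and y of disc4_mid in the frame of rod_seat between -0.006 and 0.006 m and z of disc4_mid in the frame of rod_seat between -0.007 and 0.006 m and ((x of disc5_mid in the frame of rod_seat between -0.0085 and -0.0005 m and x of rod_seat in the frame of disc5_mid above 0 m) or (x of disc5_mid in the frame of rod_seat between -0.0175 and -0.0095 m and x of rod_seat in the frame of disc5_mid below 0 m) or (x of disc5_mid in the frame of rod_seat between -0.0265 and -0.0185 m and x of rod_seat in the frame of disc5_mid above 0 m) or (x of disc5_mid in the frame of rod_seat between -0.0355 and -0.0275 m and x of rod_seat in the frame of disc5_mid below 0 m) or (x of disc5_mid in the frame of rod_seat between -0.0445 and -0.0365 m and x of rod_seat in the frame of disc5_mid above 0 m) or (x of disc5_mid in the frame of rod_seat between -0.0535 and -0.0455 m and x of rod_seat in the frame of disc5_mid below 0 m)) and (distance between disc5_mid and disc1_mid below 0.0135 m or distance between disc5_mid and disc2_mid below 0.0135 m or distance between disc5_mid and disc3_mid below 0.0135 m or distance between disc5_mid and disc4_mid below 0.0135 m or distance between disc5_mid and disc6_mid below 0.0135 m) and y of disc5_mid in the frame of rod_seat between -0.006 and 0.006 m and z of disc5_mid in the frame of rod_seat between -0.007 and 0.006 m and ((x of disc6_mid in the frame of rod_seat between -0.0085 and -0.0005 m and x of rod_seat in the frame of disc6_mid above 0 m) or (x of disc6_mid in the frame of rod_seat between -0.0175 and -0.0095 m and x of rod_seat in the frame of disc6_mid below 0 m) or (x of disc6_mid in the frame of rod_seat between -0.0265 and -0.0185 m and x of rod_seat in the frame of disc6_mid above 0 m) or (x of disc6_mid in the frame of rod_seat between -0.0355 and -0.0275 m and x of rod_seat in the frame of disc6_mid below 0 m) or (x of disc6_mid in the frame of rod_seat between -0.0445 and -0.0365 m and x of rod_seat in the frame of disc6_mid above 0 m) or (x of disc6_mid in the frame of rod_seat between -0.0535 and -0.0455 m and x of rod_seat in the frame of disc6_mid below 0 m)) and (distance between disc6_mid and disc1_mid below 0.0135 m or distance between disc6_mid and disc2_mid below 0.0135 m or distance between disc6_mid and disc3_mid below 0.0135 m or distance between disc6_mid and disc4_mid below 0.0135 m or distance between disc6_mid and disc5_mid below 0.0135 m) and y of disc6_mid in the frame of rod_seat between -0.006 and 0.006 m and z of disc6_mid in the frame of rod_seat between -0.007 and 0.006 m and y of collar_mid in the frame of rod_seat between -0.006 and 0.006 m and z of collar_mid in the frame of rod_seat between -0.007 and 0.006 m and (distance between collar_mid and disc1_mid below 0.0265 m or distance between collar_mid and disc2_mid below 0.0265 m or distance between collar_mid and disc3_mid below 0.0265 m or distance between collar_mid and disc4_mid below 0.0265 m or distance between collar_mid and disc5_mid below 0.0265 m or distance between collar_mid and disc6_mid below 0.0265 m)), for 0.3 s.
2. the held scanner is aimed at the label and kept steady for a second (x of label in the frame of scanner_window between 0.04 and 0.2 m and y of label in the frame of scanner_window between -0.018 and 0.018 m and z of label in the frame of scanner_window between -0.018 and 0.018 m and angle between the z axis of label and the x axis of scanner_window, either way round below 1.05 rad and linear speed of scanner below 0.04 m/s and contact force between the fingers and scanner above 0.5 N), for 1 s.
At the end, for the whole second after the job is handed in: All washers on the rod, alternating, first narrow end to the shoulder, each within 4 mm of its place in the close pack (4.5 mm from the shoulder, then every 9 mm) and square within 0.2 rad; collar on the rod within 4 mm of the last washer; scanner flat in its tray; all at rest (all of step 1 and x of scanner_grip in the frame of tray between -0.09 and 0.09 m and y of scanner_grip in the frame of tray between -0.095 and 0.095 m and z of scanner_grip in the frame of tray between 0.01 and 0.03 m and angle between scanner_grip's own z axis and vertical below 0.12 rad and linear speed of each of scanner, disc1, disc2, disc3, disc4, disc5, disc6, collar below 0.02 m/s); the robot touches nothing.
It fails at once if the spanner is pushed more than 3 cm (distance of spanner from where it was at the start of the episode above 0.03 m).
It fails at once if the beaker is pushed more than 3 cm (distance of beaker from where it was at the start of the episode above 0.03 m).
It fails at once if the amber bottle is pushed more than 3 cm (distance of amber from where it was at the start of the episode above 0.03 m).
It fails at once if the jar is pushed more than 3 cm (distance of jar from where it was at the start of the episode above 0.03 m).
Of disc1, disc2, disc3, disc4, disc5, disc6 only 4 to 6 are there at a start; the rules pass over those that are not, and their reading is None.
At some moment in a run one of scanner may be knocked a few centimetres aside while the robot is not near it.
It also fails if it takes over 210 s, if anything falls off the work surface, if the arm or the gripper's body presses on something with over 40 N, if the wrist force passes 120 N, or if a joint passes its speed limit or range.

ROBOT

A 7-joint arm with a two-finger parallel gripper is mounted at the origin on the work surface. World frame = base frame: x ahead of the robot, y to its left, z up, the work surface at z = 0. Lengths are in m, angles in degrees, forces in N, time in s.
With the tool pointing down it reaches from about 0.425 to 1.025 m from the base axis. Payload 9.4 kg.
Tool frame: the origin (TCP) lies midway between the tips of the shut fingers; the grasp point (between the pads) lies 19 mm behind it; z points along the fingers, y is the line along which they close (so a half turn about z gives the same grasp; the last joint's range is limited). The gripper opens to 85 mm and grips with 20 to 120 N. Pads are 22 mm wide; open, the fingers measure 114 mm over their backs; the gripper's body (76 mm by 85 mm) begins 54 mm behind the grasp point. The pads swing forward as they close: fully open they stand 13 mm farther back than shut.
Start: joints at [-75.728, 34.337, -0.143, 91.639, 0.103, 54.024, -4.572], TCP at [0.232, 0.687, 0.231] pointing down, gripper open.
Joint ranges: [-147.43, 147.43], [-19.82, 112.94], [-74.19, 73.91], [6.32, 146.72], [-59.91, 239.91], [6.04, 106.73], [-150.56, 150.56]. Speed limits (degrees/s): [127.2, 127.2, 172.46, 172.46, 180, 180, 180].

INTERFACE

Orientations are given as [roll, pitch, yaw] about the fixed x, y, z axes, in that order (R = Rz(yaw) Ry(pitch) Rx(roll)).
In Python, from plant import env, cams gives the robot as it stands. The module is installed in compiled form; this text tells all that it offers.
- The arm moves only by the tool apply_moves, never from a script. Its argument "deltas" is text: rows parted by semicolons, each of 7 numbers parted by spaces: the shift along the tool's x, y, z in mm, then the turn, a rotation vector about the tool's x, y, z in degrees, then the closure, from 0 (fully open) to 1 (shut). In form: x y z wx wy wz claw; .... A call has exactly 10 rows; each row is the pose to reach, as a shift and turn from the pose commanded when the call began, along the tool's axes at that moment; what a row does not reach only later rows make up. A row lasts 1/12 s, in which the tool goes at most 41.7 mm and 7.16 degrees, less where a joint would pass 70% of its speed; a pose out of reach is approached as far as the arm can. A call with a gripper value outside its range is refused whole. The fingers move at their own pace and stop on an object; "squeeze" is the grip in N (left out, the last holds). Time passes only in rows, so rows that repeat a pose let the fingers close, or fill a call up. It gives the time, the measured TCP pose, the force, the opening and the grip force at its end, in the units of the state.
- env.observe(): the state, without advancing time (a new reading comes with each control period).
- cams.capture(name): name is "side" or "top"; returns a dict with "img" (400x640x3 uint8, blue, green, red), "z_map" (400x640 float32, m along the optical axis (not along the pixel's ray), 0 where there is no reading), "camera_matrix" (3x3 intrinsics, pixels), "k1" (the pictures are not rectified: a ray, as slopes to the right and down, at radius r is drawn at 1 + k1 r^2 times it, then the intrinsics apply), "rvec" (rotation vector, rad) and "tvec" (3), from world to camera coordinates, as OpenCV has them. Camera axes: x right, y down, z forward; pixel columns grow to the right and rows downward; lengths in m; the calibration is good to about 2 mm. A picture is of the moment at which its call begins.
- env.job_done(): hands the job in; it is judged then, once.
The state is a dict: "time": time; "joints": joint angles; "qvel": joint speeds; "tau": joint torques, N m; "eef_pos": TCP position; "eef_rot": TCP orientation; "force": force on the tool from outside, world axes, zero at the start; "moment": the same for the moment, N m; "opening": finger opening in m; "finger_force": force on a finger pad.
Only numpy, scipy, OpenCV 4.12 (cv2) and the standard library are available. Lean on these libraries where they do the work, as an engineer would, in place of code of your own. Each camera call takes 0.05 s, during which the arm holds its last target. There are 200 camera calls.

## Working session

There is one attempt and no reset: what is moved stays moved. The work goes in short steps, Python scripts to look and compute and a tool call to move; the robot and the scene stay as the last step left them, time stands still between calls to the robot, and variables do not carry over. Pictures are saved under pics/ and viewed, at most 14 in all, crops included, and the job is handed in when it is done.

Besides the shell and the picture viewer there is one more tool, called after "Request:" as name(argument=value, ...), one argument or row to a line, values as JSON. apply_moves: Moves the arm, as the interface text tells. Its arguments: {"type":"object","properties":{"deltas":{"type":"string"},"squeeze":{"type":"number"}},"required":["deltas"]}

```bash
mkdir -p pics; cat > h.py <<'E'
import numpy as np, cv2
from plant import env, cams
from scipy.spatial.transform import Rotation as Ro
def cap(n):
    d=cams.capture(n); np.savez('last_%s.npz'%n,**d); return d
def load(n): return dict(np.load('last_%s.npz'%n))
def cloud(d):
    K=d['camera_matrix'];k1=float(d['k1']);h,w=d['z_map'].shape
    v,u=np.mgrid[0:h,0:w]
    a=(u-K[0,2])/K[0,0];b=(v-K[1,2])/K[1,1]
    rd=np.hypot(a,b);r=rd.copy()
    for _ in range(20): r=rd/(1+k1*r*r)
    s=np.where(rd>0,r/np.maximum(rd,1e-9),1)
    z=d['z_map'];P=np.stack([a*s*z,b*s*z,z],-1)
    R=cv2.Rodrigues(d['rvec'])[0]
    W=(P-d['tvec'].reshape(3))@R
    W[z==0]=np.nan
    return W
E
python3 - <<'E'
from h import *
print(env.observe())
for n in('side','top'):
    d=cap(n);cv2.imwrite('pics/%s0.png'%n,d['img'])
    R=cv2.Rodrigues(d['rvec'])[0];print(n,-R.T@d['tvec'].reshape(3),R[2],d['camera_matrix'].tolist(),d['k1'])
E
```

```text
{'time': 0.0, 'joints': array([-75.72849253,  34.38336103,  -0.14564838,  91.68072601,
         0.10470943,  54.02661794,  -4.57511377]), 'qvel': array([-0.08779568, -0.01436346, -0.02352253, -0.09989903,  0.04258854,
       -0.0735286 ,  0.01239228]), 'tau': array([-1.35116694e-03, -7.76458955e+01,  1.56463288e+00, -2.58001721e+01,
        1.23279993e-02,  9.12270014e-03,  1.57139112e-06]), 'eef_pos': array([0.23190733, 0.68639763, 0.23043286]), 'eef_rot': array([-1.79909904e+02,  9.60861193e-03,  1.61335226e+02]), 'force': array([ 0.28325419, -0.55384107, -0.25277504]), 'moment': array([-0.0204606 , -0.04258098,  0.00236548]), 'finger_force': 0.0, 'opening': 0.08528915580263406}
side [-0.00426343 -0.72100953  0.87049995] [ 0.44088258  0.59848533 -0.66890796] [[417.2423101370392, 0.0, 321.02912772518187], [0.0, 417.2423101370392, 199.42997624268708], [0.0, 0.0, 1.0]] 0.03774170994992565
top [ 0.40883637 -0.01045145  1.06702295] [ 0.11212259 -0.00543553 -0.99367952] [[382.96309177531856, 0.0, 324.7445363625969], [0.0, 382.96309177531856, 198.35724675175751], [0.0, 0.0, 1.0]] -0.0456125046516479
```

View pics/side0.png

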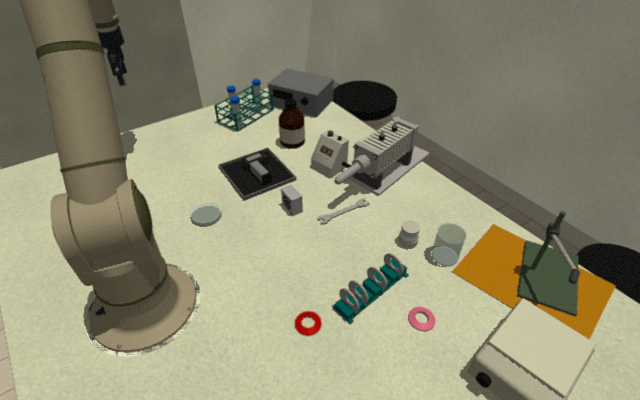

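View pics/top0.png

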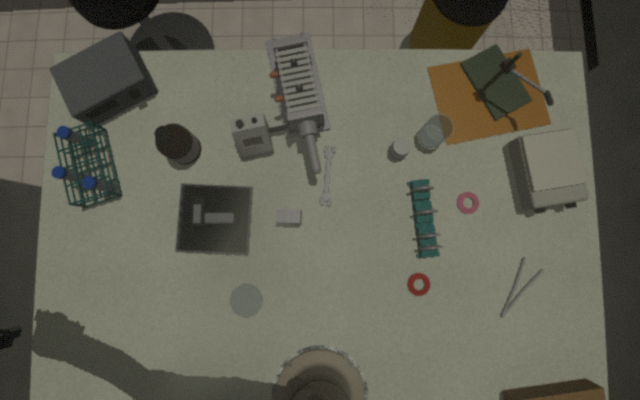

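```bash
python3 - <<'E'
from h import *
W={n:cloud(load(n)) for n in('side','top')}
for n,us in {'top':[(315,172),(306,122),(290,217),(207,200),(220,217),(254,130),(329,150),(326,200),(400,148),(430,137)],'side':[(340,178),(360,165),(291,200),(258,168)]}.items():
    for u,v in us: print(n,u,v,W[n][v,u].round(3))
d=load('top');a=cv2.resize(d['img'][170:270,390:490],None,fx=5,fy=5,interpolation=cv2.INTER_CUBIC)
s=load('side');b=cv2.resize(s['img'][240:340,320:430],None,fx=5,fy=5,interpolation=cv2.INTER_CUBIC)
cv2.imwrite('pics/rack_s.png',np.clip(b*1.0,0,255).astype(np.uint8))
c=np.hstack([cv2.resize(np.clip(d['img'][y:y+100,x:x+100]*1.6,0,255).astype(np.uint8),None,fx=4,fy=4,interpolation=cv2.INTER_CUBIC) for x,y in((172,175),(240,100))])
cv2.imwrite('pics/top_c.png',c)
cv2.imwrite('pics/rack_t.png',np.clip(a*1.6,0,255).astype(np.uint8))
# teal
for n in W:
    im=load(n)['img'].astype(int);w=W[n]
    m=(im[...,1]-im[...,2]>25)&(w[...,1]<-0.05)&(w[...,2]>0.015)&(w[...,2]<0.035)
    p=w[m][:,:2];print(n,'rack',len(p),cv2.minAreaRect(p.astype(np.float32)),np.nanmedian(w[m][:,2]))
E
```

```text
top 315 172 [0.584 0.009 0.113]
top 306 122 [0.708 0.031 0.131]
top 290 217 [0.473 0.075 0.065]
top 207 200 [0.524 0.308 0.022]
top 220 217 [0.475 0.266 0.041]
top 254 130 [0.697 0.167 0.101]
top 329 150 [ 0.666 -0.029  0.006]
top 326 200 [ 0.524 -0.02   0.007]
top 400 148 [ 0.659 -0.22   0.056]
top 430 137 [ 0.682 -0.296  0.082]
side 340 178 [ 0.592 -0.003  0.115]
side 360 165 [0.682 0.015 0.111]
side 291 200 [0.456 0.05  0.063]
side 258 168 [0.467 0.265 0.039]
side rack 792 ((0.47052597999572754, -0.29438328742980957), (0.21365539729595184, 0.0518595427274704), 6.04364538192749) 0.025078745412054626
top rack 637 ((0.4724189043045044, -0.2894984483718872), (0.20819422602653503, 0.04548659548163414), 5.942697048187256) 0.025396207412521857
```

View pics/rack_s.png

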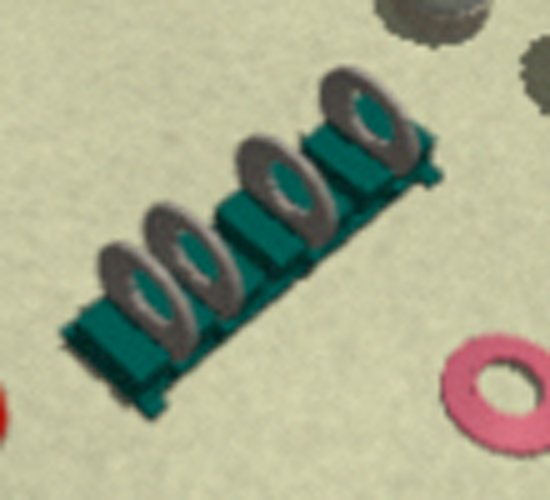

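View pics/top_c.png

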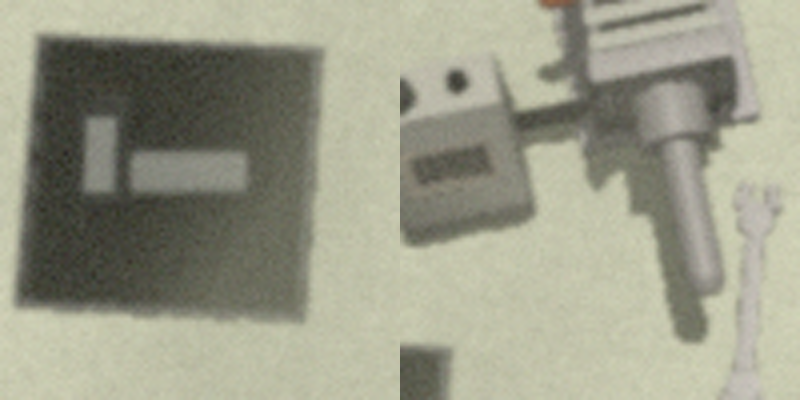

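View pics/rack_t.png

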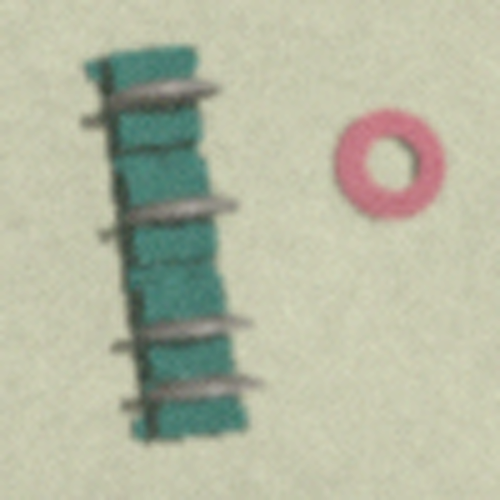

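```bash
python3 - <<'E'
from h import *
W={n:cloud(load(n)) for n in('side','top')}
yaw=np.radians(6.0);c,s=np.cos(yaw),np.sin(yaw)
C=np.array([0.4715,-0.2915])
for n in W:
    w=W[n];p=w[...,:2]-C;a=p[...,0]*c+p[...,1]*s;t=-p[...,0]*s+p[...,1]*c;z=w[...,2]
    g=(abs(a)<.11)&(abs(t)<.04)&(z>.036)&(z<.08)
    print(n,g.sum(),np.histogram(a[g],np.arange(-.11,.111,.01))[0])
    for a0 in(-.08,-.048,.016,.08):
        m=g&(abs(a-a0)<.014);r=np.hypot(t[m],z[m]-.0395)
        A=np.c_[np.ones(m.sum()),r-.024,t[m]];k=np.linalg.lstsq(A,a[m],rcond=None)[0]
        print(a0,m.sum(),'a',(k[0]*1e3).round(1),'slope dr',k[1].round(2),k[2].round(3),'t range',np.percentile(t[m],[2,98]).round(4),'zmax',z[m].max().round(3),
         [ (np.median(a[m][(r>lo)&(r<lo+.004)])*1e3).round(1) for lo in(.016,.02,.024,.028)])
# rod
for n in W:
    w=W[n];g=(w[...,2]>.095)&(w[...,2]<.125)&(abs(w[...,1]-.02)<.05)&(w[...,0]>.54)&(w[...,0]<.72)
    p=w[g]
    print(n,'rod',len(p));
    for x in np.arange(.55,.72,.01):
        q=p[abs(p[:,0]-x)<.005]
        if len(q): print(x.round(2),len(q),np.percentile(q[:,1],[3,50,97]).round(4),q[:,2].max().round(4),q[q[:,2].argsort()[-8:],1].mean().round(4))
E
```

```text
side 502 [  0   0  96  28   0  53  70   0   0   0   0   0 125   0   0   0   0   0
 105  25   0   0]
-0.08 124 a -81.0 slope dr -0.17 -0.004 t range [-0.0304  0.0283] zmax 0.072 [np.float64(-79.7), np.float64(-80.9), np.float64(-82.6), np.float64(-81.6)]
-0.048 123 a -49.1 slope dr -0.19 0.003 t range [-0.0294  0.0307] zmax 0.073 [np.float64(-47.9), np.float64(-49.0), np.float64(-50.1), np.float64(-50.5)]
0.016 125 a 14.7 slope dr -0.23 -0.023 t range [-0.0311  0.0287] zmax 0.073 [np.float64(16.3), np.float64(14.5), np.float64(13.1), np.float64(13.3)]
0.08 130 a 78.6 slope dr -0.22 0.018 t range [-0.0295  0.0296] zmax 0.072 [np.float64(80.2), np.float64(78.5), np.float64(77.2), np.float64(77.1)]
top 272 [ 0  0 28 50  0  7 65  0  0  0  0  0 55 10  0  0  0  0 30 27  0  0]
-0.08 78 a -77.3 slope dr -0.47 0.033 t range [-0.022   0.0318] zmax 0.073 [np.float64(-75.1), np.float64(-76.0), np.float64(-77.5), np.float64(-80.4)]
-0.048 72 a -45.0 slope dr -0.46 0.051 t range [-0.022   0.0333] zmax 0.074 [np.float64(-43.2), np.float64(-43.0), np.float64(-45.2), np.float64(-47.7)]
0.016 65 a 18.7
[... 886 characters left out ...]
0.0216
0.71 56 [0.0032 0.046  0.0685] 0.1248 0.0341
top rod 560
0.58 13 [-0.0006  0.0062  0.0138] 0.1157 0.0061
0.59 38 [-0.004   0.0061  0.0185] 0.1193 0.0038
0.6 40 [-0.0036  0.0085  0.021 ] 0.1201 0.0088
0.61 39 [-0.0015  0.011   0.0213] 0.1202 0.0122
0.62 39 [0.001  0.0135 0.0239] 0.1194 0.0125
0.63 38 [0.0035 0.0148 0.0265] 0.1207 0.016
0.64 39 [0.006  0.0185 0.0291] 0.1195 0.016
0.65 35 [0.0085 0.0186 0.0315] 0.1194 0.0189
0.66 38 [0.0088 0.0211 0.0316] 0.1204 0.0192
0.67 41 [0.0112 0.0236 0.0343] 0.1201 0.0226
0.68 67 [0.006  0.0311 0.0493] 0.1246 0.0354
0.69 35 [0.0034 0.0158 0.0494] 0.1249 0.0215
0.7 34 [0.0059 0.0259 0.0519] 0.125 0.0272
0.71 53 [0.0084 0.0464 0.067 ] 0.1249 0.0342
```

```bash
python3 - <<'E'
from h import *
def proj(d,P):
    R=cv2.Rodrigues(d['rvec'])[0];q=P@R.T+d['tvec'].reshape(3);x=q[:,0]/q[:,2];y=q[:,1]/q[:,2]
    f=1+float(d['k1'])*(x*x+y*y);K=d['camera_matrix'];return np.c_[K[0,0]*x*f+K[0,2],K[1,1]*y*f+K[1,2]]
d=load('side');yaw=np.radians(6.0);u=np.array([np.cos(yaw),np.sin(yaw),0]);v=np.array([-u[1],u[0],0])
C=np.array([0.4715,-0.2925,0]);th=np.linspace(0,2*np.pi,100);F=8
out=[]
for hyp in(1,-1):
    row=[]
    for a0 in(-.08,-.048,.016,.08):
        c=proj(d,(C+u*a0+[0,0,.0395])[None])[0].astype(int);x0,y0=c[0]-12,c[1]-16
        im=cv2.resize(d['img'][y0:y0+32,x0:x0+25],None,fx=F,fy=F,interpolation=cv2.INTER_CUBIC)
        for rad,aa,col in((.0315,-.0045*hyp,(0,0,255)),(.0315,-.0005*hyp,(0,0,255)),(.0155,.0005*hyp,(255,0,0)),(.0155,.0045*hyp,(255,0,0))):
            P=C+u*(a0+aa)+np.outer(np.cos(th)*rad,v)+np.outer(np.sin(th)*rad,[0,0,1])+[0,0,.0395]
            cv2.polylines(im,[((proj(d,P)-[x0,y0]+.5)*F-.5).round().astype(int)],True,col,1)
        row.append(im)
    out.append(np.hstack(row))
cv2.imwrite('pics/hyp.png',np.vstack(out));print(np.vstack(out).shape)
E
```

```text
(512, 800, 3)
```

View pics/hyp.png

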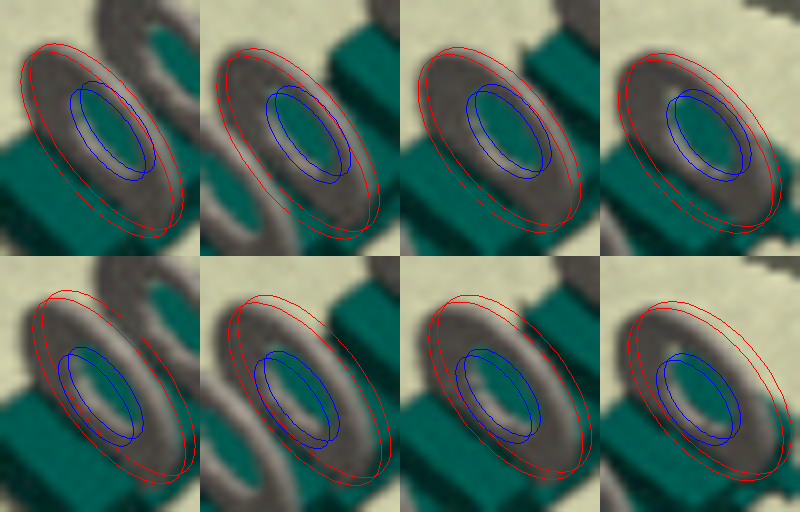

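```bash
cat >> h.py <<'E'
import json,sys
def proj(d,P):
    P=np.atleast_2d(P);R=cv2.Rodrigues(d['rvec'])[0];q=P@R.T+d['tvec'].reshape(3);x=q[:,0]/q[:,2];y=q[:,1]/q[:,2]
    f=1+float(d['k1'])*(x*x+y*y);K=d['camera_matrix'];return np.c_[K[0,0]*x*f+K[0,2],K[1,1]*y*f+K[1,2]]
def mv(x,y,z,yaw,tag=''):
    "tool-down move in mm/deg from the commanded pose; prints deltas, stores the new commanded pose"
    c=json.load(open('cmd.json'));t=np.radians(c[3]);dx,dy=x-c[0],y-c[1]
    a=round(2*(dx*np.cos(t)+dy*np.sin(t)))/2;b=round(2*(dx*np.sin(t)-dy*np.cos(t)))/2;e=round(2*(c[2]-z))/2;w=round(2*(c[3]-yaw))/2
    n=[c[0]+a*np.cos(t)+b*np.sin(t),c[1]+a*np.sin(t)-b*np.cos(t),c[2]-e,c[3]-w]
    json.dump(n,open('cmd.json','w'));print(tag,f'{a:g} {b:g} {e:g} 0 0 {w:g}', 'rows>=%.1f'%max(np.linalg.norm([a,b,e])/41.7,abs(w)/7.16))
U=lambda d:np.array([np.cos(np.radians(d)),np.sin(np.radians(d))])
V=lambda d:np.array([-np.sin(np.radians(d)),np.cos(np.radians(d))])
RC=np.array([471.5,-292.]);RY=6.
def rk(a,z,yaw,tag='',t=0):
    p=RC+U(RY)*a+V(RY)*t;mv(p[0],p[1],z,yaw,tag)
E
echo '[232,687,231,161.33]' > cmd.json
python3 - <<'E'
from h import *
mv(480,300,270,105,'A');mv(560,-60,270,55,'B');rk(75,150,6,'C');rk(75,100,6,'D')
E
```

```text
A -359 -287 -39 0 0 56.5 rows>=11.1
B -368.5 -15 0 0 0 50 rows>=8.8
C -191.5 118 120 0 0 49 rows>=6.8
D 0 0 50 0 0 0 rows>=1.2
```

```bash
echo '[232,687,231,161.33]' > cmd.json
python3 - <<'E'
from h import *
mv(380,500,270,120,'A');mv(520,220,270,80,'A2');mv(560,-60,270,42,'B');rk(75,150,6,'C');rk(75,100,6,'D')
E
```

```text
A -200 -130 -39 0 0 41.5 rows>=5.8
A2 -312.5 -17.5 0 0 0 40 rows>=7.5
B -268.5 88.5 0 0 0 38 rows>=6.8
C -160 158 120 0 0 36 rows>=6.1
D 0 0 50 0 0 0 rows>=1.2
```

Request:
apply_moves(
  deltas="-25 -16 -5 0 0 5 0; -50 -32 -10 0 0 10 0; -75 -49 -15 0 0 15.5 0; -100 -65 -20 0 0 21 0; -125 -81 -25 0 0 26 0; -150 -98 -29 0 0 31 0; -175 -114 -34 0 0 36 0; -200 -130 -39 0 0 41.5 0; -200 -130 -39 0 0 41.5 0; -200 -130 -39 0 0 41.5 0",
  squeeze=40,
)

```text
time: 0.93
eef_pos: [0.3813, 0.4982, 0.2706]
eef_rot: [180.0, 0.0, 119.7]
force: [0.1, 1.1, 0.1]
opening: 0.0854
finger_force: 0.0
```

Request:
apply_moves(
  deltas="-35 -2 0 0 0 4.5 0; -70 -4 0 0 0 9 0; -104 -6 0 0 0 13 0; -139 -8 0 0 0 18 0; -174 -10 0 0 0 22 0; -208 -12 0 0 0 27 0; -243 -14 0 0 0 31 0; -278 -16 0 0 0 36 0; -312.5 -17.5 0 0 0 40 0; -312.5 -17.5 0 0 0 40 0",
)

```text
time: 1.77
eef_pos: [0.5227, 0.2143, 0.2705]
eef_rot: [179.9, 0.1, 79.3]
force: [-0.5, -0.9, 0.1]
opening: 0.0852
finger_force: 0.0
```

Request:
apply_moves(
  deltas="-30 10 0 0 0 4 0; -60 20 0 0 0 8 0; -90 30 0 0 0 13 0; -120 40 0 0 0 17 0; -150 49 0 0 0 21 0; -180 59 0 0 0 25 0; -210 69 0 0 0 30 0; -240 79 0 0 0 34 0; -268.5 88.5 0 0 0 38 0; -268.5 88.5 0 0 0 38 0",
)

```text
time: 2.6
eef_pos: [0.5605, -0.0648, 0.2705]
eef_rot: [179.8, 0.1, 41.4]
force: [0.4, -0.1, -0.1]
opening: 0.0855
finger_force: 0.0
```

Request:
apply_moves(
  deltas="-20 20 15 0 0 4.5 0; -40 40 30 0 0 9 0; -60 59 45 0 0 13.5 0; -80 79 60 0 0 18 0; -100 99 75 0 0 22.5 0; -120 119 90 0 0 27 0; -140 138 105 0 0 31.5 0; -160 158 120 0 0 36 0; -160 158 120 0 0 36 0; -160 158 120 0 0 36 0",
)

```text
time: 3.43
eef_pos: [0.5459, -0.2845, 0.1488]
eef_rot: [-180.0, 0.1, 5.9]
force: [-0.7, 0.1, 0.5]
opening: 0.0853
finger_force: 0.0
```

Request:
apply_moves(
  deltas="0 0 15 0 0 0 0; 0 0 30 0 0 0 0; 0 0 50 0 0 0 0; 0 0 50 0 0 0 0; 0 0 50 0 0 0 0; 0 0 50 0 0 0 0; 0 0 50 0 0 0 0; 0 0 50 0 0 0 0; 0 0 50 0 0 0 0; 0 0 50 0 0 0 0",
)

```text
time: 4.27
eef_pos: [0.5463, -0.2844, 0.1009]
eef_rot: [180.0, -0.0, 5.8]
force: [0.5, 0.2, -0.3]
opening: 0.085
finger_force: 0.0
```

```bash
python3 - <<'E'
from h import *
print(json.load(open('cmd.json')));o=env.observe();print(o['time'],o['eef_pos'],o['eef_rot'],o['joints'].round(0))
d={n:cap(n) for n in('side','top')}
a=cv2.resize(d['side']['img'][190:290,340:440],None,fx=4,fy=4,interpolation=cv2.INTER_CUBIC)
b=cv2.resize(np.clip(d['top']['img'][150:250,380:480]*1.6,0,255).astype(np.uint8),None,fx=4,fy=4,interpolation=cv2.INTER_CUBIC)
cv2.imwrite('pics/hov.png',np.hstack([a,b]))
E
```

```text
[545.9794923857904, -284.3283400450428, 100.0, 5.8300000000000125]
4.2667 [ 0.54634959 -0.28444774  0.10085151] [ 1.79984515e+02 -4.40968479e-02  5.84739757e+00] [  1.  41.  34. 114. -38.  37. -25.]
```

View pics/hov.png

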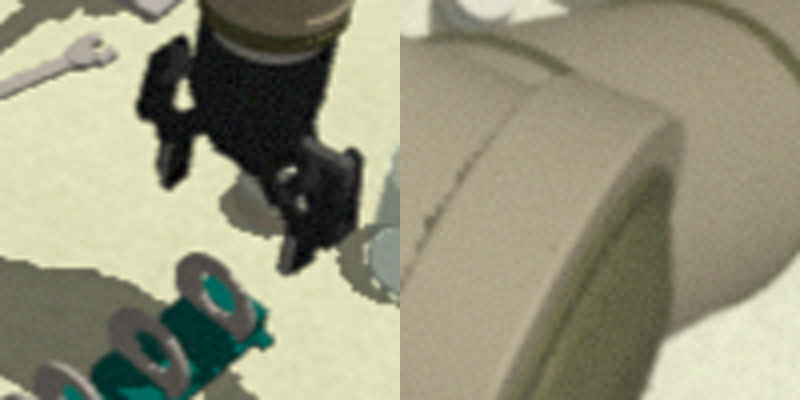

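```bash
python3 - <<'E'
from h import *
d=load('side');W=cloud(d);p=np.array([.5463,-.2844,.1009])
v=np.r_[V(5.85),0]
for z in(.108,.114,.12): print(z,[proj(d,p+v*s+[0,0,z-.1009])[0].round(1).tolist() for s in(-.05,-.0425,0,.0425,.05)])
x=W[...,0:3]-p;t=x@v;a=x@np.r_[U(5.85),0]
m=(x[...,2]>0.0)&(x[...,2]<.05)&(abs(t)<.07)&(abs(a)<.04)
for sg in(-1,1):
    q=m&(t*sg>0);print(sg,q.sum(),'a',np.percentile(a[q],[5,50,95]).round(4),'t',np.percentile(t[q],[5,50,95]).round(4),'z',np.percentile(W[q][:,2],[1,50]).round(4))
    ql=q&(x[...,2]<.03);print(np.percentile(t[ql],[5,50,95]).round(4),np.percentile(a[ql],[5,50,95]).round(4))
E
```

```text
0.108 [[412.9, 258.8], [410.4, 257.0], [396.6, 246.8], [383.4, 237.1], [381.1, 235.5]]
0.114 [[413.3, 257.2], [410.7, 255.3], [396.9, 245.2], [383.6, 235.5], [381.4, 233.8]]
0.12 [[413.7, 255.5], [411.1, 253.6], [397.2, 243.5], [383.9, 233.8], [381.6, 232.1]]
-1 77 a [-0.0112 -0.007   0.0039] t [-0.0577 -0.0513 -0.0452] z [0.1172 0.1347]
[-0.0571 -0.0505 -0.0455] [-0.0111 -0.0076  0.0023]
1 87 a [-0.0109 -0.0051  0.0095] t [0.0406 0.0416 0.0523] z [0.114  0.1327]
[0.0405 0.0416 0.0529] [-0.011  -0.0047  0.0094]
```

```bash
sed -i 's/RC=np.array(\[471.5,-292.\])/RC=np.array([472.,-291.5])/' h.py; python3 - <<'E'
from h import *
rk(75,18,5.83,'down');
E
```

```text
down 0.5 -0.5 82 0 0 0 rows>=2.0
```

Request:
apply_moves(
  deltas="0.5 -0.5 20 0 0 0 0; 0.5 -0.5 40 0 0 0 0; 0.5 -0.5 60 0 0 0 0; 0.5 -0.5 75 0 0 0 0; 0.5 -0.5 82 0 0 0 0; 0.5 -0.5 82 0 0 0 0; 0.5 -0.5 82 0 0 0 0; 0.5 -0.5 82 0 0 0 0.5; 0.5 -0.5 82 0 0 0 1; 0.5 -0.5 82 0 0 0 1",
  squeeze=40,
)

```text
time: 5.2
eef_pos: [0.5471, -0.2842, 0.0196]
eef_rot: [180.0, -0.1, 5.8]
force: [-0.3, 0.5, 4.4]
opening: 0.0619
finger_force: 42.2
```

Request:
apply_moves(
  deltas="0 0 0 0 0 0 1; 0 0 0 0 0 0 1; 0 0 0 0 0 0 1; 0 0 -5 0 0 0 1; 0 0 -10 0 0 0 1; 0 0 -20 0 0 0 1; 0 0 -30 0 0 0 1; 0 0 -30 0 0 0 1; 0 0 -30 0 0 0 1; 0 0 -30 0 0 0 1",
)

```text
time: 6.03
eef_pos: [0.5467, -0.2837, 0.0485]
eef_rot: [180.0, -0.0, 5.8]
force: [-0.0, 0.4, -1.0]
opening: 0.0618
finger_force: 43.7
```

```bash
cat >> h.py <<'E'
SEAT=np.array([675.,21.3]);CY=11.5
def rd(s,z,yaw,tag='',t=0):
    p=SEAT+U(CY)*s+V(CY)*t;mv(p[0],p[1],z,yaw,tag)
E
python3 - <<'E'
from h import *
rk(75,48,5.83);rk(75,120,5.83,'up');rd(-145,150,11.5,'over');rd(-145,84,11.5,'dn')
E
```

```text
0 0 -30 0 0 0 rows>=0.7
up 0 0 -72 0 0 0 rows>=1.7
over 14.5 -276 -30 0 0 -5.5 rows>=6.7
dn 0 0 66 0 0 0 rows>=1.6
```

Request:
apply_moves(
  deltas="0 0 -15 0 0 0 1; 0 0 -35 0 0 0 1; 0 0 -55 0 0 0 1; 0 0 -72 0 0 0 1; 0 0 -72 0 0 0 1; 0 0 -72 0 0 0 1; 0 0 -72 0 0 0 1; 0 0 -72 0 0 0 1; 0 0 -72 0 0 0 1; 0 0 -72 0 0 0 1",
)

```text
time: 6.87
eef_pos: [0.5462, -0.2838, 0.1195]
eef_rot: [-180.0, 0.1, 5.8]
force: [0.9, 0.4, -0.9]
opening: 0.0614
finger_force: 43.9
```

Request:
apply_moves(
  deltas="1 -20 -3 0 0 -0.5 1; 3 -50 -6 0 0 -1 1; 5 -85 -10 0 0 -2 1; 6 -120 -15 0 0 -2.5 1; 8 -155 -18 0 0 -3 1; 10 -190 -22 0 0 -4 1; 12 -225 -26 0 0 -4.5 1; 13.5 -255 -28 0 0 -5 1; 14.5 -276 -30 0 0 -5.5 1; 14.5 -276 -30 0 0 -5.5 1",
)

```text
time: 7.7
eef_pos: [0.5325, -0.0026, 0.1498]
eef_rot: [-179.9, 0.1, 11.7]
force: [0.4, -0.2, -0.9]
opening: 0.0614
finger_force: 44.0
```

Request:
apply_moves(
  deltas="0 0 15 0 0 0 1; 0 0 30 0 0 0 1; 0 0 45 0 0 0 1; 0 0 58 0 0 0 1; 0 0 66 0 0 0 1; 0 0 66 0 0 0 1; 0 0 66 0 0 0 1; 0 0 66 0 0 0 1; 0 0 66 0 0 0 1; 0 0 66 0 0 0 1",
)

```text
time: 8.53
eef_pos: [0.5333, -0.0079, 0.0849]
eef_rot: [180.0, -0.1, 11.3]
force: [-0.5, -0.5, -0.9]
opening: 0.062
finger_force: 44.0
```

```bash
python3 - <<'E'
from h import *
print(json.load(open('cmd.json')));o=env.observe();print(o['time'],o['eef_pos'],o['eef_rot'],o['joints'].round(0),o['opening'])
d={n:cap(n) for n in('side','top')}
a=cv2.resize(d['side']['img'][140:240,290:390],None,fx=4,fy=4,interpolation=cv2.INTER_CUBIC)
b=cv2.resize(np.clip(d['top']['img'][110:210,265:365]*1.6,0,255).astype(np.uint8),None,fx=4,fy=4,interpolation=cv2.INTER_CUBIC)
cv2.imwrite('pics/hov2.png',np.hstack([a,b]))
E
```

```text
[532.8158110282905, -7.734834168425721, 84.0, 11.330000000000013]
8.5333 [ 0.53327844 -0.00788099  0.08490265] [ 1.79991591e+02 -6.19716832e-02  1.13334295e+01] [-26.  38.  31. 125. -43.  28. -40.] 0.06195229767450643
```

View pics/hov2.png

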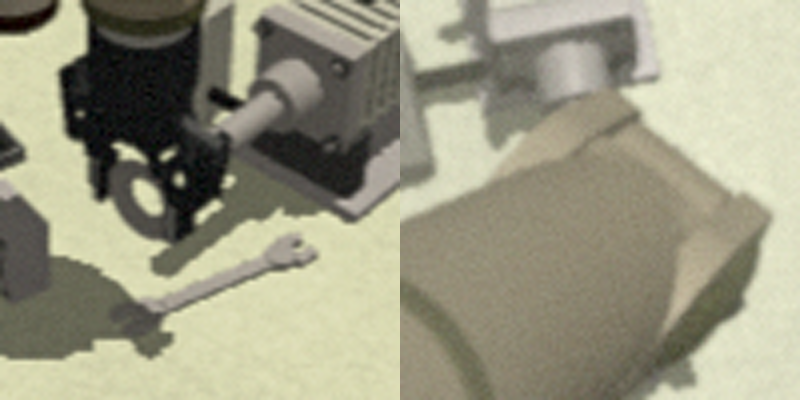

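```bash
python3 - <<'E'
from h import *
from scipy.optimize import least_squares as LS
import os
# rod from first images is lost; side now, restrict to visible rod
d=load('side');W=cloud(d).reshape(-1,3)*1e3
def rodfit(W,lo,hi):
    p0=SEAT
    q=W[:,:2]-SEAT;s=q@U(CY);t=q@V(CY)
    g=(s>lo)&(s<hi)&(abs(t)<16)&(W[:,2]>88)&(W[:,2]<122);s,t,z=s[g],t[g],W[g,2]
    f=lambda k:np.hypot(t-k[0]-k[1]*(s+50),z-k[2])-12.5
    r=LS(f,[0,0,105],loss='soft_l1');return g.sum(),r.x.round(3),np.std(f(r.x)).round(2)
print(rodfit(W,-92,-5),rodfit(W,-60,-5))
# shoulder face: boss points
q=W[:,:2]-SEAT;s=q@U(CY);t=q@V(CY);r=np.hypot(t,W[:,2]-105)
g=(abs(s)<12)&(r>15)&(r<23);print('shoulder s',g.sum(),np.percentile(s[g],[10,25,50,75]))
# washer
g=(s<-125)&(s>-160)&(abs(t)<34)&(W[:,2]>66)&(W[:,2]<140)
im=d['img'].reshape(-1,3).astype(int).max(1)
g&=im>55
print(g.sum());S,T,Z=s[g],t[g],W[g,2]
r=np.hypot(T,Z-105)
for lo in range(12,36,4):
    m=(r>lo)&(r<=lo+4);print(lo,m.sum(),np.median(S[m]).round(1) if m.any() else '')
print('T',np.percentile(T,[1,5,50,95,99]).round(1),'Z',np.percentile(Z,[1,5,50,95,99]).round(1))
A=np.c_[np.ones(g.sum()),T,Z-105,r];print(np.linalg.lstsq(A,S,rcond=None)[0].round(3))
np.savez('w.npz',S=S,T=T,Z=Z)
E
```

```text
(np.int64(114), array([-1.21600e+00,  1.60000e-02,  1.04138e+02]), np.float64(1.32)) (np.int64(113), array([-1.25600e+00,  1.70000e-02,  1.04112e+02]), np.float64(1.32))
shoulder s 60 [3.39106053 4.05191981 5.29133816 6.64416012]
185
12 16 -138.8
16 33 -140.7
20 40 -141.8
24 36 -143.5
28 40 -144.2
32 12 -153.6
T [-33.2 -20.7   9.   29.8  32.3] Z [ 74.4  78.6  98.8 133.2 136.4]
[-1.35833e+02  1.50000e-02  3.40000e-02 -2.78000e-01]
```

Request:
apply_moves(
  deltas="10 0 0 0 0 0 1; 20 0 0 0 0 0 1; 30 0 0 0 0 0 1; 38 0 0 0 0 0 1; 44 0 0 0 0 0 1; 50 0 0 0 0 0 1; 55 0 0 0 0 0 1; 60 0 0 0 0 0 1; 60 0 0 0 0 0 1; 60 0 0 0 0 0 1",
)

```text
time: 9.47
eef_pos: [0.5917, 0.0039, 0.0842]
eef_rot: [180.0, 0.0, 11.3]
force: [-1.6, -0.4, -0.6]
opening: 0.0617
finger_force: 44.0
```

Request:
apply_moves(
  deltas="10 0 0 0 0 0 1; 20 0 0 0 0 0 1; 30 0 0 0 0 0 1; 38 0 0 0 0 0 1; 46 0 0 0 0 0 1; 52 0 0 0 0 0 1; 58 0 0 0 0 0 1; 60 0 0 0 0 0 1; 60 0 0 0 0 0 1; 60 0 0 0 0 0 1",
)

```text
time: 10.3
eef_pos: [0.6503, 0.0156, 0.0842]
eef_rot: [180.0, 0.0, 11.3]
force: [1.5, 0.0, -1.1]
opening: 0.0619
finger_force: 44.0
```

Request:
apply_moves(
  deltas="2 0 0 0 0 0 1; 4 0 0 0 0 0 1; 6 0 0 0 0 0 1; 8 0 0 0 0 0 1; 10 0 0 0 0 0 1; 11 0 0 0 0 0 1; 12 0 0 0 0 0 1; 13 0 0 0 0 0 1; 13 0 0 0 0 0 1; 13 0 0 0 0 0 1",
)

```text
time: 11.13
eef_pos: [0.6633, 0.0182, 0.0843]
eef_rot: [180.0, 0.0, 11.3]
force: [0.4, 0.1, -2.0]
opening: 0.0618
finger_force: 44.0
```

Request:
apply_moves(
  deltas="1 0 0 0 0 0 1; 2 0 0 0 0 0 1; 3 0 0 0 0 0 1; 4 0 0 0 0 0 1; 4 0 0 0 0 0 1; 4 0 0 0 0 0 1; 4 0 0 0 0 0 1; 4 0 0 0 0 0 1; 4 0 0 0 0 0 1; 4 0 0 0 0 0 1",
)

```text
time: 11.97
eef_pos: [0.6672, 0.0191, 0.0843]
eef_rot: [180.0, 0.0, 11.3]
force: [0.2, 1.0, -1.4]
opening: 0.0619
finger_force: 44.0
```

Request:
apply_moves(
  deltas="0.5 0 0 0 0 0 1; 1 0 0 0 0 0 1; 1.5 0 0 0 0 0 1; 2 0 0 0 0 0 1; 2 0 0 0 0 0 1; 2 0 0 0 0 0 1; 2 0 0 0 0 0 1; 2 0 0 0 0 0 1; 2 0 0 0 0 0 1; 2 0 0 0 0 0 1",
)

```text
time: 12.8
eef_pos: [0.6692, 0.0195, 0.0843]
eef_rot: [-180.0, -0.0, 11.3]
force: [-0.1, 0.3, -0.9]
opening: 0.062
finger_force: 44.0
```

Request:
apply_moves(
  deltas="0.5 0 0 0 0 0 1; 1 0 0 0 0 0 1; 1.5 0 0 0 0 0 1; 2 0 0 0 0 0 1; 2 0 0 0 0 0 1; 2 0 0 0 0 0 1; 2 0 0 0 0 0 1; 2 0 0 0 0 0 1; 2 0 0 0 0 0 1; 2 0 0 0 0 0 1",
)

```text
time: 13.63
eef_pos: [0.6704, 0.0197, 0.0842]
eef_rot: [-180.0, 0.1, 11.3]
force: [-5.7, -0.1, 1.8]
opening: 0.0621
finger_force: 44.2
```

Request:
apply_moves(
  deltas="0.5 0 0 0 0 0 1; 1 0 0 0 0 0 1; 1 0 0 0 0 0 1; 1 0 0 0 0 0 1; 1 0 0 0 0 0 1; 1 0 0 0 0 0 1; 1 0 0 0 0 0 1; 1 0 0 0 0 0 1; 1 0 0 0 0 0 1; 1 0 0 0 0 0 1",
)

```text
time: 14.47
eef_pos: [0.6705, 0.0198, 0.0841]
eef_rot: [-180.0, 0.2, 11.3]
force: [-8.2, -0.4, 3.6]
opening: 0.0616
finger_force: 44.4
```

```bash
python3 - <<'E'
from h import *
c=json.load(open('cmd.json'));c[:2]=list(np.array(c[:2])+142*U(c[3]));json.dump(c,open('cmd.json','w'));print(c)
S=SEAT+4.9*U(CY);print(S)
open('h.py','a').write(f'\nSEAT=np.array([{S[0]:.1f},{S[1]:.1f}])\n')
p=np.array(c[:2])
mv(p[0],p[1],174,c[3],'up')
E
python3 - <<'E'
from h import *
p=json.load(open('cmd.json'));print((np.array(p[:2])-SEAT)@V(CY))
rk(19,150,5.83,'to rack');rk(19,100,5.83,'dn1');rk(19,18,5.83,'dn2')
E
```

```text
[np.float64(672.0485046579676), np.float64(20.16242420268429), 84.0, 11.330000000000013]
[679.80163105  22.27690288]
up 0 0 -90 0 0 0 rows>=2.2
-0.5492637168037086
to rack -238.5 268 24 0 0 5.5 rows>=8.6
dn1 0 0 50 0 0 0 rows>=1.2
dn2 0 0 82 0 0 0 rows>=2.0
```

Request:
apply_moves(
  deltas="0 0 0 0 0 0 0.4; 0 0 0 0 0 0 0; 0 0 0 0 0 0 0; 0 0 0 0 0 0 0; 0 0 0 0 0 0 0; 0 0 0 0 0 0 0; 0 0 -20 0 0 0 0; 0 0 -50 0 0 0 0; 0 0 -80 0 0 0 0; 0 0 -90 0 0 0 0",
)

```text
time: 15.3
eef_pos: [0.674, 0.0193, 0.1783]
eef_rot: [179.9, -0.3, 11.3]
force: [1.4, -0.7, 1.9]
opening: 0.0854
finger_force: 0.0
```

Request:
apply_moves(
  deltas="-12 14 1 0 0 0.5 0; -36 40 4 0 0 1 0; -65 73 7 0 0 1.5 0; -94 106 10 0 0 2 0; -123 138 13 0 0 3 0; -152 171 16 0 0 3.5 0; -180 203 19 0 0 4.5 0; -209 235 22 0 0 5 0; -230 258 24 0 0 5.5 0; -238.5 268 24 0 0 5.5 0",
)

```text
time: 16.13
eef_pos: [0.486, -0.2953, 0.1501]
eef_rot: [179.9, 0.1, 5.4]
force: [-0.6, -0.2, 0.4]
opening: 0.0858
finger_force: 0.0
```

Request:
apply_moves(
  deltas="0 0 15 0 0 0 0; 0 0 30 0 0 0 0; 0 0 50 0 0 0 0; 0 0 50 0 0 0 0; 0 0 70 0 0 0 0; 0 0 90 0 0 0 0; 0 0 110 0 0 0 0; 0 0 125 0 0 0 0; 0 0 132 0 0 0 0; 0 0 132 0 0 0 0",
)

```text
time: 16.97
eef_pos: [0.4902, -0.2895, 0.0174]
eef_rot: [-179.9, 0.1, 5.8]
force: [-0.6, 0.3, 0.6]
opening: 0.0853
finger_force: 0.0
```

Request:
apply_moves(
  deltas="0 0 0 0 0 0 0; 0 0 0 0 0 0 0.5; 0 0 0 0 0 0 1; 0 0 0 0 0 0 1; 0 0 0 0 0 0 1; 0 0 0 0 0 0 1; 0 0 0 0 0 0 1; 0 0 0 0 0 0 1; 0 0 -5 0 0 0 1; 0 0 -10 0 0 0 1",
)

```text
time: 17.8
eef_pos: [0.4911, -0.2895, 0.0291]
eef_rot: [-180.0, -0.0, 5.8]
force: [0.6, 0.2, -1.2]
opening: 0.0616
finger_force: 43.6
```

```bash
python3 - <<'E'
from h import *
d=cap('side')
cv2.imwrite('pics/r1.png',cv2.resize(d['img'][100:300,290:440],None,fx=4,fy=3,interpolation=cv2.INTER_CUBIC))
mv(*(json.load(open('cmd.json'))[:2]),28,5.83)
rk(19,130,5.83,'up')
rd(-140+3,150,102,'o1');rd(-140+3,150,191.33,'o2');rd(-137,84,191.33,'dn')
E
```

```text
0 0 -10 0 0 0 rows>=0.2
up 0 0 -102 0 0 0 rows>=2.4
o1 83.5 -277.5 -20 0 0 -96 rows>=13.4
o2 0 0 0 0 0 -89.5 rows>=12.5
dn 0 0 66 0 0 0 rows>=1.6
```

View pics/r1.png

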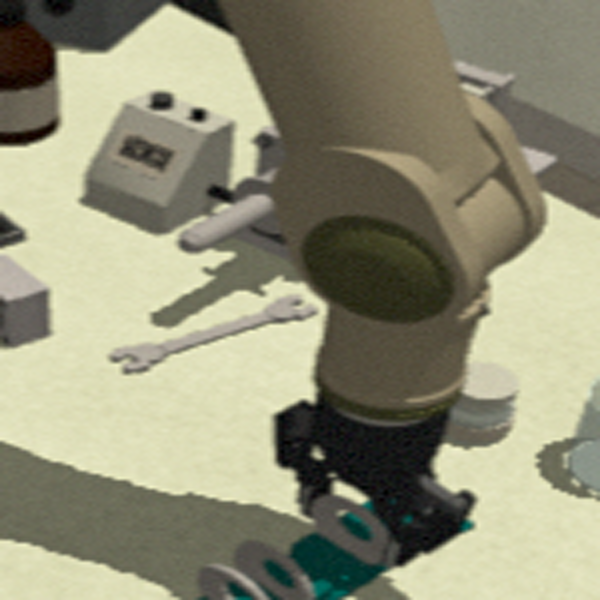

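```bash
python3 - <<'E'
from h import *
c=list(RC+U(RY)*19)
json.dump([c[0],c[1],130,5.83],open('cmd.json','w'))
# cmd xy after rounding earlier ~ rk(19); o1..o4
mv(495,-200,150,60,'o1');mv(530,-60,150,120,'o2');rd(-137,150,180,'o3');rd(-137,84,191.33,'dn')
E
```

```text
o1 13 -88.5 -20 0 0 -54 rows>=7.5
o2 139 -40 0 0 0 -60 rows>=8.4
o3 40 40.5 0 0 0 -60 rows>=8.4
dn 0 0 66 0 0 -11.5 rows>=1.6
```

Request:
apply_moves(
  deltas="0 0 -15 0 0 0 1; 0 0 -35 0 0 0 1; 0 0 -55 0 0 0 1; 0 0 -75 0 0 0 1; 0 0 -95 0 0 0 1; 0 0 -102 0 0 0 1; 0 0 -102 0 0 0 1; 0 0 -102 0 0 0 1; 0 0 -102 0 0 0 1; 0 0 -102 0 0 0 1",
)

```text
time: 18.68
eef_pos: [0.4905, -0.2893, 0.1292]
eef_rot: [-180.0, 0.1, 5.8]
force: [-0.2, 0.1, -0.3]
opening: 0.0619
finger_force: 44.0
```

Request:
apply_moves(
  deltas="1 -9 -2 0 0 -5.5 1; 3 -20 -5 0 0 -12 1; 4 -30 -7 0 0 -18 1; 6 -40 -9 0 0 -24 1; 7 -50 -11 0 0 -30 1; 9 -60 -14 0 0 -36 1; 10 -70 -16 0 0 -42 1; 12 -80 -18 0 0 -48 1; 13 -88.5 -20 0 0 -54 1; 13 -88.5 -20 0 0 -54 1",
)

```text
time: 19.52
eef_pos: [0.4947, -0.1986, 0.1498]
eef_rot: [-179.9, -0.0, 60.2]
force: [0.2, 0.2, -1.7]
opening: 0.0618
finger_force: 44.0
```

Request:
apply_moves(
  deltas="15 -4 0 0 0 -6.5 1; 30 -9 0 0 0 -13 1; 46 -13 0 0 0 -20 1; 62 -18 0 0 0 -26.5 1; 77 -22 0 0 0 -33 1; 93 -27 0 0 0 -40 1; 108 -31 0 0 0 -46.5 1; 124 -36 0 0 0 -53 1; 139 -40 0 0 0 -60 1; 139 -40 0 0 0 -60 1",
)

```text
time: 20.35
eef_pos: [0.5309, -0.0574, 0.1495]
eef_rot: [180.0, -0.1, 120.2]
force: [0.2, 0.8, -0.5]
opening: 0.062
finger_force: 44.0
```

Request:
apply_moves(
  deltas="4 4 0 0 0 -6.5 1; 9 9 0 0 0 -13 1; 13 13 0 0 0 -20 1; 18 18 0 0 0 -26.5 1; 22 22 0 0 0 -33 1; 27 27 0 0 0 -40 1; 31 31 0 0 0 -46.5 1; 36 36 0 0 0 -53 1; 40 40.5 0 0 0 -60 1; 40 40.5 0 0 0 -60 1",
)

```text
time: 21.18
eef_pos: [0.5455, -0.0052, 0.1496]
eef_rot: [180.0, -0.1, 179.9]
force: [0.1, -0.1, -0.3]
opening: 0.0619
finger_force: 44.0
```

Request:
apply_moves(
  deltas="0 0 0 0 0 -6 1; 0 0 10 0 0 -11.5 1; 0 0 25 0 0 -11.5 1; 0 0 40 0 0 -11.5 1; 0 0 55 0 0 -11.5 1; 0 0 66 0 0 -11.5 1; 0 0 66 0 0 -11.5 1; 0 0 66 0 0 -11.5 1; 0 0 66 0 0 -11.5 1; 0 0 66 0 0 -11.5 1",
)

```text
time: 22.02
eef_pos: [0.5459, -0.0052, 0.085]
eef_rot: [-180.0, 0.1, -168.7]
force: [-0.4, -0.1, -1.1]
opening: 0.0616
finger_force: 44.0
```

```bash
python3 - <<'E'
from h import *
print(json.load(open('cmd.json')));o=env.observe();print(o['time'],o['eef_pos'],o['eef_rot'],o['joints'].round(0),o['opening'])
print('s,t',(o['eef_pos'][:2]*1e3-SEAT)@U(CY),(o['eef_pos'][:2]*1e3-SEAT)@V(CY))
d=cap('side')
W=cloud(d).reshape(-1,3)*1e3
q=W[:,:2]-SEAT;s=q@U(CY);t=q@V(CY)
im=d['img'].reshape(-1,3).astype(int).max(1)
g=(s<-120)&(s>-160)&(abs(t)<34)&(W[:,2]>66)&(W[:,2]<140)&(im>55)
S,T,Z=s[g],t[g],W[g,2];r=np.hypot(T,Z-105)
for lo in range(12,36,4):
    m=(r>lo)&(r<=lo+4);print(lo,m.sum(),np.median(S[m]).round(1) if m.any() else '')
m=(r>14)&(r<32);A=np.c_[np.ones(m.sum()),T[m],Z[m]-105,r[m]];print(np.linalg.lstsq(A,S[m],rcond=None)[0].round(3))
cv2.imwrite('pics/r2.png',cv2.resize(d['img'][130:230,290:400],None,fx=5,fy=5,interpolation=cv2.INTER_CUBIC))
E
```

```text
[545.3512587450736, -5.031673964348048, 84.0, 191.32999999999998]
22.0167 [ 0.54586108 -0.00519838  0.08502185] [-1.79986892e+02  6.58607813e-02 -1.68739317e+02] [  2.  35. -11. 122.  15.  25.  81.] 0.061584803734899274
s,t -136.7323542615189 -0.24321412259574532
12 18 -135.5
16 33 -136.0
20 35 -134.9
24 36 -134.4
28 25 -132.8
32 12 -146.6
[-1.39104e+02 -5.00000e-03  1.00000e-03  1.81000e-01]
```

View pics/r2.png

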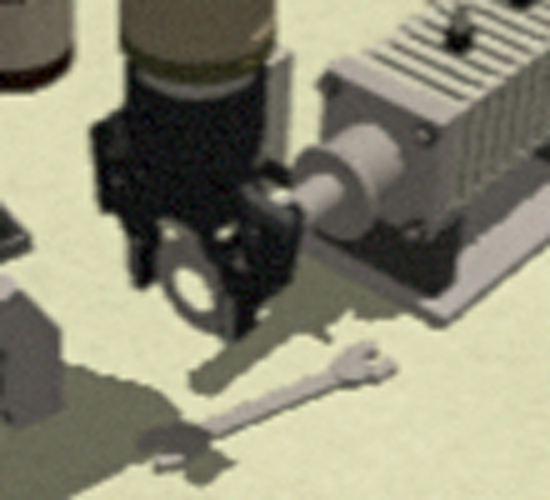

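Request:
apply_moves(
  deltas="-10 0 0 0 0 0 1; -20 0 0 0 0 0 1; -30 0 0 0 0 0 1; -38 0 0 0 0 0 1; -44 0 0 0 0 0 1; -50 0 0 0 0 0 1; -55 0 0 0 0 0 1; -60 0 0 0 0 0 1; -60 0 0 0 0 0 1; -60 0 0 0 0 0 1",
)

```text
time: 22.9
eef_pos: [0.6042, 0.0067, 0.0842]
eef_rot: [180.0, -0.0, -168.7]
force: [-0.2, 0.7, -0.9]
opening: 0.0623
finger_force: 44.0
```

Request:
apply_moves(
  deltas="-9 0 0 0 0 0 1; -18 0 0 0 0 0 1; -27 0 0 0 0 0 1; -35 0 0 0 0 0 1; -41 0 0 0 0 0 1; -46 0 0 0 0 0 1; -50 0 0 0 0 0 1; -52 0 0 0 0 0 1; -52 0 0 0 0 0 1; -52 0 0 0 0 0 1",
)

```text
time: 23.73
eef_pos: [0.655, 0.0169, 0.0842]
eef_rot: [-180.0, -0.0, -168.7]
force: [0.1, -0.5, -1.2]
opening: 0.0616
finger_force: 44.0
```

Request:
apply_moves(
  deltas="-1 0 0 0 0 0 1; -2 0 0 0 0 0 1; -3 0 0 0 0 0 1; -4 0 0 0 0 0 1; -5 0 0 0 0 0 1; -6 0 0 0 0 0 1; -6 0 0 0 0 0 1; -6 0 0 0 0 0 1; -6 0 0 0 0 0 1; -6 0 0 0 0 0 1",
)

```text
time: 24.57
eef_pos: [0.6602, 0.018, 0.0841]
eef_rot: [-180.0, -0.1, -168.7]
force: [-4.6, 0.0, 2.7]
opening: 0.0615
finger_force: 46.3
```

Request:
apply_moves(
  deltas="-0.5 0 0 0 0 0 1; -1 0 0 0 0 0 1; -1.5 0 0 0 0 0 1; -2 0 0 0 0 0 1; -2 0 0 0 0 0 1; -2 0 0 0 0 0 1; -2 0 0 0 0 0 1; -2 0 0 0 0 0 1; -2 0 0 0 0 0 1; -2 0 0 0 0 0 1",
)

```text
time: 25.4
eef_pos: [0.6603, 0.018, 0.084]
eef_rot: [-180.0, -0.3, -168.7]
force: [-12.4, -1.9, 6.2]
opening: 0.0618
finger_force: 48.8
```

Request:
apply_moves(
  deltas="0 0 0 0 0 0 0.4; 0 0 0 0 0 0 0; 0 0 0 0 0 0 0; 0 0 0 0 0 0 0; 0 0 0 0 0 0 0; 0 0 0 0 0 0 0; 0 0 -20 0 0 0 0; 0 0 -50 0 0 0 0; 0 0 -80 0 0 0 0; 0 0 -90 0 0 0 0",
)

```text
time: 26.23
eef_pos: [0.6651, 0.0188, 0.1785]
eef_rot: [-180.0, 0.3, -168.7]
force: [0.6, -0.1, -0.4]
opening: 0.0856
finger_force: 0.0
```

```bash
python3 - <<'E'
from h import *
c=json.load(open('cmd.json'));c[:2]=list(np.array(c[:2])-120*U(c[3]));c[2]=174;json.dump(c,open('cmd.json','w'));print(c)
mv(600,-60,165,140,'b1');mv(530,-180,150,80,'b2');rk(-53,150,20,'b3');rk(-53,100,5.83,'b4');rk(-53,18,5.83,'b5')
E
```

```text
[np.float64(663.0126899814204), np.float64(18.54347395489977), 174, 191.32999999999998]
b1 77 -64.5 9 0 0 51.5 rows>=7.2
b2 -24 -137 15 0 0 60 rows>=8.4
b3 -135 -88.5 0 0 0 60 rows>=8.4
b4 0 0 50 0 0 14 rows>=2.0
b5 0 0 82 0 0 0 rows>=2.0
```

Request:
apply_moves(
  deltas="8 -7 1 0 0 5.5 0; 17 -14 2 0 0 11.5 0; 26 -22 3 0 0 17 0; 34 -29 4 0 0 23 0; 43 -36 5 0 0 29 0; 51 -43 6 0 0 34 0; 60 -50 7 0 0 40 0; 68 -57 8 0 0 46 0; 77 -64.5 9 0 0 51.5 0; 77 -64.5 9 0 0 51.5 0",
)

```text
time: 27.07
eef_pos: [0.5989, -0.0619, 0.1651]
eef_rot: [-179.9, 0.0, 139.5]
force: [-0.7, -0.5, -0.3]
opening: 0.0859
finger_force: 0.0
```

Request:
apply_moves(
  deltas="-3 -15 2 0 0 6.5 0; -5 -30 3 0 0 13 0; -8 -46 5 0 0 20 0; -11 -61 7 0 0 27 0; -13 -76 8 0 0 33 0; -16 -91 10 0 0 40 0; -19 -106 12 0 0 47 0; -21 -122 13 0 0 53 0; -24 -137 15 0 0 60 0; -24 -137 15 0 0 60 0",
)

```text
time: 27.9
eef_pos: [0.5292, -0.1823, 0.1501]
eef_rot: [-180.0, 0.1, 79.5]
force: [-0.9, -1.3, 0.4]
opening: 0.0855
finger_force: 0.0
```

Request:
apply_moves(
  deltas="-15 -10 0 0 0 6.5 0; -30 -20 0 0 0 13 0; -45 -30 0 0 0 20 0; -60 -39 0 0 0 27 0; -75 -49 0 0 0 33 0; -90 -59 0 0 0 40 0; -105 -69 0 0 0 47 0; -120 -79 0 0 0 53 0; -135 -88.5 0 0 0 60 0; -135 -88.5 0 0 0 60 0",
)

```text
time: 28.73
eef_pos: [0.4182, -0.2991, 0.1504]
eef_rot: [179.9, 0.0, 19.6]
force: [-0.2, -0.9, -0.1]
opening: 0.0855
finger_force: 0.0
```

Request:
apply_moves(
  deltas="0 0 10 0 0 5 0; 0 0 25 0 0 10 0; 0 0 40 0 0 14 0; 0 0 50 0 0 14 0; 0 0 50 0 0 14 0; 0 0 50 0 0 14 0; 0 0 50 0 0 14 0; 0 0 50 0 0 14 0; 0 0 50 0 0 14 0; 0 0 50 0 0 14 0",
)

```text
time: 29.57
eef_pos: [0.4196, -0.2974, 0.1008]
eef_rot: [180.0, -0.1, 5.9]
force: [0.1, 0.5, -0.3]
opening: 0.0854
finger_force: 0.0
```

```bash
python3 - <<'E'
from h import *
c=json.load(open('cmd.json'));print(c);o=env.observe();print(o['time'],o['eef_pos'],o['eef_rot'][2],o['joints'].round(0))
d=cap('side');W=cloud(d).reshape(-1,3)*1e3
q=W[:,:2]-SEAT;s=q@U(CY);t=q@V(CY);r=np.hypot(t,W[:,2]-102)
g=(s>-45)&(s<15)&(r>16)&(r<34);print(np.histogram(s[g],np.arange(-40,16,4)))
for lo in(16,20,24,28):
  m=g&(r>lo)&(r<lo+4);print(lo,np.percentile(s[m],[5,25,50,75]).round(1))
cv2.imwrite('pics/r3.png',cv2.resize(d['img'][120:220,310:410],None,fx=5,fy=5,interpolation=cv2.INTER_CUBIC))
E
```

```text
[419.20485196568666, -297.2471733814476, 18.0, 5.829999999999984]
29.5667 [ 0.41957443 -0.29740728  0.10081786] 5.884782543256544 [  9.  35.  30. 127. -39.  27. -14.]
(array([0, 0, 0, 0, 0, 0, 0, 0, 0, 0, 0, 0, 0]), array([-40, -36, -32, -28, -24, -20, -16, -12,  -8,  -4,   0,   4,   8,
        12]))Traceback (most recent call last):
  File "<stdin>", line 7, in <module>
    return _quantile_unchecked(
        a, q, axis, out, overwrite_input, method, keepdims, weights)
    return _ureduce(a,
                    func=_quantile_ureduce_func,
    ...<5 lines>...
                    overwrite_input=overwrite_input,
                    method=method)
    r = func(a, **kwargs)
    result = _quantile(arr,
                       quantiles=q,
    ...<2 lines>...
                       out=out,
                       weights=wgt)
    slices_having_nans = np.isnan(arr[-1, ...])
                                  ~~~^^^^^^^^^
IndexError: index -1 is out of bounds for axis 0 with size 0
```

Request:
apply_moves(
  deltas="-2 0 20 0 0 0 0; -2 0 40 0 0 0 0; -2 0 60 0 0 0 0; -2 0 75 0 0 0 0; -2 0 82 0 0 0 0; -2 0 82 0 0 0 0; -2 0 82 0 0 0 0; -2 0 82 0 0 0 0.5; -2 0 82 0 0 0 1; -2 0 82 0 0 0 1",
)

```text
time: 30.45
eef_pos: [0.4178, -0.2977, 0.0194]
eef_rot: [180.0, -0.1, 5.9]
force: [-0.6, 0.9, 6.6]
opening: 0.0621
finger_force: 41.8
```

Request:
apply_moves(
  deltas="0 0 0 0 0 0 1; 0 0 0 0 0 0 1; 0 0 0 0 0 0 1; 0 0 0 0 0 0 1; 0 0 0 0 0 0 1; 0 0 -10 0 0 0 1; 0 0 -20 0 0 0 1; 0 0 -40 0 0 0 1; 0 0 -60 0 0 0 1; 0 0 -80 0 0 0 1",
)

```text
time: 31.28
eef_pos: [0.4172, -0.2973, 0.0997]
eef_rot: [180.0, -0.0, 5.8]
force: [0.3, 1.1, -0.6]
opening: 0.0618
finger_force: 43.8
```

```bash
python3 - <<'E'
from h import *
c=json.load(open('cmd.json'));c[:2]=list(np.array(c[:2])-2*U(c[3]));c[2]=98;json.dump(c,open('cmd.json','w'))
mv(470,-150,150,5.83,'o1');rd(-145,150,11.33,'o2');rd(-145,84,11.33,'dn')
E
```

```text
o1 67.5 -141.5 -52 0 0 0 rows>=4.0
o2 82 -135.5 0 0 0 -5.5 rows>=3.8
dn 0 0 66 0 0 0 rows>=1.6
```

Request:
apply_moves(
  deltas="7 -14 -20 0 0 0 1; 16 -34 -40 0 0 0 1; 26 -55 -52 0 0 0 1; 36 -75 -52 0 0 0 1; 46 -96 -52 0 0 0 1; 56 -117 -52 0 0 0 1; 64 -134 -52 0 0 0 1; 67.5 -141.5 -52 0 0 0 1; 67.5 -141.5 -52 0 0 0 1; 67.5 -141.5 -52 0 0 0 1",
)

```text
time: 32.12
eef_pos: [0.47, -0.1502, 0.1506]
eef_rot: [180.0, -0.0, 5.9]
force: [-0.7, -1.0, -1.8]
opening: 0.062
finger_force: 43.9
```

Request:
apply_moves(
  deltas="8 -14 0 0 0 -1 1; 20 -33 0 0 0 -1.5 1; 32 -53 0 0 0 -2 1; 44 -72 0 0 0 -3 1; 56 -92 0 0 0 -4 1; 68 -112 0 0 0 -4.5 1; 78 -128 0 0 0 -5 1; 82 -135.5 0 0 0 -5.5 1; 82 -135.5 0 0 0 -5.5 1; 82 -135.5 0 0 0 -5.5 1",
)

```text
time: 32.95
eef_pos: [0.5374, -0.0083, 0.1504]
eef_rot: [180.0, 0.0, 11.3]
force: [0.2, 0.5, -0.9]
opening: 0.0619
finger_force: 43.9
```

Request:
apply_moves(
  deltas="0 0 15 0 0 0 1; 0 0 30 0 0 0 1; 0 0 45 0 0 0 1; 0 0 58 0 0 0 1; 0 0 66 0 0 0 1; 0 0 66 0 0 0 1; 0 0 66 0 0 0 1; 0 0 66 0 0 0 1; 0 0 66 0 0 0 1; 0 0 66 0 0 0 1",
)

```text
time: 33.78
eef_pos: [0.5382, -0.0068, 0.0849]
eef_rot: [180.0, -0.1, 11.3]
force: [-0.2, -0.3, -0.7]
opening: 0.0619
finger_force: 43.9
```

```bash
cat > st.py <<'E'
from h import *
c=json.load(open('cmd.json'));o=env.observe();print(o['time'],o['eef_pos'],o['eef_rot'][2],o['joints'].round(0))
print('cmd s,t',(np.array(c[:2])-SEAT)@U(CY),(np.array(c[:2])-SEAT)@V(CY),'act',(o['eef_pos'][:2]*1e3-SEAT)@U(CY))
d=cap('side');W=cloud(d).reshape(-1,3)*1e3
q=W[:,:2]-SEAT;s=q@U(CY);t=q@V(CY);r=np.hypot(t,W[:,2]-102)
for lo,hi in((-80,15),(-160,-110)):
  for rr in(16,20,24,28):
    m=(s>lo)&(s<hi)&(r>rr)&(r<rr+4)
    if m.sum()>5: print(lo,rr,m.sum(),np.percentile(s[m],[5,25,50,75,95]).round(1))
cv2.imwrite('pics/%s.png'%sys.argv[1],cv2.resize(d['img'][120:220,300:400],None,fx=5,fy=5,interpolation=cv2.INTER_CUBIC))
E
python3 st.py r4
```

```text
33.7833 [ 0.53816378 -0.00683663  0.08494018] 11.337316989723409 [-26.  38.  32. 124. -43.  29. -40.]
cmd s,t -144.92548919535614 -0.10590511052197621 act -144.60174490109185
-80 16 32 [-45.8 -24.8 -21.9 -19.7 -17.2]
-80 20 48 [-24.3 -21.9 -17.7   0.4   9.1]
-80 24 91 [-22.9 -19.1  -0.4   8.5  14.1]
-80 28 81 [-22.5 -19.3 -15.4 -11.7  -7.8]
-160 16 33 [-141.1 -139.4 -138.6 -137.4 -136.3]
-160 20 42 [-142.8 -141.2 -140.1 -138.6 -136.9]
-160 24 36 [-143.7 -142.8 -141.3 -140.4 -139.2]
-160 28 51 [-154.5 -149.5 -143.  -141.5 -139.2]
```

View pics/r4.png

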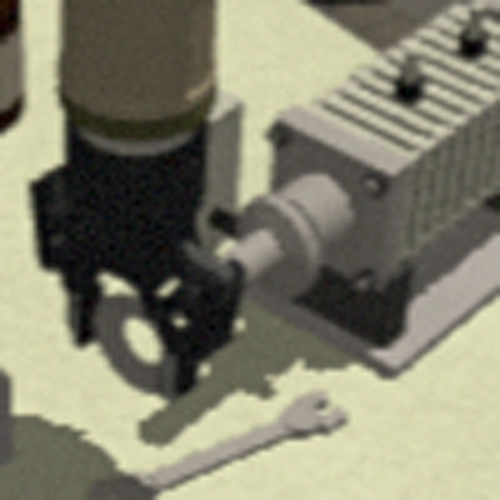

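Request:
apply_moves(
  deltas="10 0 0 0 0 0 1; 20 0 0 0 0 0 1; 30 0 0 0 0 0 1; 38 0 0 0 0 0 1; 44 0 0 0 0 0 1; 50 0 0 0 0 0 1; 55 0 0 0 0 0 1; 60 0 0 0 0 0 1; 60 0 0 0 0 0 1; 60 0 0 0 0 0 1",
)

```text
time: 34.67
eef_pos: [0.5967, 0.005, 0.0842]
eef_rot: [180.0, 0.0, 11.3]
force: [-0.1, 0.4, -0.1]
opening: 0.0615
finger_force: 43.9
```

Request:
apply_moves(
  deltas="9 0 0 0 0 0 1; 18 0 0 0 0 0 1; 26 0 0 0 0 0 1; 33 0 0 0 0 0 1; 39 0 0 0 0 0 1; 43 0 0 0 0 0 1; 46 0 0 0 0 0 1; 47 0 0 0 0 0 1; 47 0 0 0 0 0 1; 47 0 0 0 0 0 1",
)

```text
time: 35.5
eef_pos: [0.6425, 0.0142, 0.0843]
eef_rot: [-180.0, 0.0, 11.3]
force: [0.3, -0.1, -0.9]
opening: 0.0616
finger_force: 43.9
```

Request:
apply_moves(
  deltas="1 0 0 0 0 0 1; 2 0 0 0 0 0 1; 3 0 0 0 0 0 1; 4 0 0 0 0 0 1; 5 0 0 0 0 0 1; 6 0 0 0 0 0 1; 6 0 0 0 0 0 1; 6 0 0 0 0 0 1; 6 0 0 0 0 0 1; 6 0 0 0 0 0 1",
)

```text
time: 36.33
eef_pos: [0.6486, 0.0154, 0.0843]
eef_rot: [180.0, -0.0, 11.3]
force: [0.3, 0.2, -0.8]
opening: 0.0619
finger_force: 43.9
```

Request:
apply_moves(
  deltas="0.5 0 0 0 0 0 1; 1 0 0 0 0 0 1; 1.5 0 0 0 0 0 1; 2 0 0 0 0 0 1; 2 0 0 0 0 0 1; 2 0 0 0 0 0 1; 2 0 0 0 0 0 1; 2 0 0 0 0 0 1; 2 0 0 0 0 0 1; 2 0 0 0 0 0 1",
)

```text
time: 37.17
eef_pos: [0.6507, 0.0158, 0.0843]
eef_rot: [180.0, -0.0, 11.3]
force: [-0.4, -0.4, -0.7]
opening: 0.062
finger_force: 43.9
```

Request:
apply_moves(
  deltas="0.5 0 0 0 0 0 1; 1 0 0 0 0 0 1; 1.5 0 0 0 0 0 1; 2 0 0 0 0 0 1; 2 0 0 0 0 0 1; 2 0 0 0 0 0 1; 2 0 0 0 0 0 1; 2 0 0 0 0 0 1; 2 0 0 0 0 0 1; 2 0 0 0 0 0 1",
)

```text
time: 38.0
eef_pos: [0.651, 0.0158, 0.0841]
eef_rot: [-180.0, 0.2, 11.3]
force: [-7.4, -1.4, 2.8]
opening: 0.0618
finger_force: 44.3
```

Request:
apply_moves(
  deltas="0.5 0 0 0 0 0 1; 1 0 0 0 0 0 1; 1.5 0 0 0 0 0 1; 1.5 0 0 0 0 0 1; 1.5 0 0 0 0 0 1; 1.5 0 0 0 0 0 1; 1.5 0 0 0 0 0 1; 1.5 0 0 0 0 0 1; 1.5 0 0 0 0 0 1; 1.5 0 0 0 0 0 1",
)

```text
time: 38.83
eef_pos: [0.6511, 0.0158, 0.084]
eef_rot: [-179.9, 0.3, 11.3]
force: [-11.8, -1.7, 5.5]
opening: 0.0614
finger_force: 44.5
```

Request:
apply_moves(
  deltas="0 0 0 0 0 0 0.4; 0 0 0 0 0 0 0; 0 0 0 0 0 0 0; 0 0 0 0 0 0 0; 0 0 0 0 0 0 0; 0 0 0 0 0 0 0; 0 0 -20 0 0 0 0; 0 0 -50 0 0 0 0; 0 0 -80 0 0 0 0; 0 0 -90 0 0 0 0",
)

```text
time: 39.67
eef_pos: [0.6558, 0.0159, 0.1782]
eef_rot: [179.9, -0.3, 11.3]
force: [0.7, 0.2, 0.5]
opening: 0.0854
finger_force: 0.0
```

```bash
python3 - <<'E'
from h import *
c=json.load(open('cmd.json'));c[:2]=list(np.array(c[:2])+118.5*U(c[3]));c[2]=174;json.dump(c,open('cmd.json','w'));print(c)
mv(540,-130,160,8,'b1');rk(-78,150,5.83,'b2');rk(-78,18,5.83,'b3')
rk(-78,98,5.83,'(up80)')
mv(460,-220,150,65,'o1');mv(520,-70,150,125,'o2');rd(-137,150,185,'o3');rd(-137,84,191.33,'dn')
E
```

```text
[np.float64(653.9957102372329), np.float64(16.58318411083117), 174, 11.329999999999984]
b1 -140.5 121.5 14 0 0 3.5 rows>=4.5
b2 -167.5 148 10 0 0 2 rows>=5.4
b3 0 0 132 0 0 0 rows>=3.2
(up80) 0 0 -80 0 0 0 rows>=1.9
o1 73.5 -72.5 -52 0 0 -59 rows>=8.2
o2 161 -9.5 0 0 0 -60 rows>=8.4
o3 39 58.5 0 0 0 -60 rows>=8.4
dn 0 0 66 0 0 -6.5 rows>=1.6
```

Request:
apply_moves(
  deltas="-12 10 1 0 0 0.5 0; -32 28 3 0 0 1 0; -54 47 5 0 0 1.5 0; -76 66 8 0 0 2 0; -98 85 10 0 0 2.5 0; -118 102 12 0 0 3 0; -134 116 14 0 0 3.5 0; -140.5 121.5 14 0 0 3.5 0; -140.5 121.5 14 0 0 3.5 0; -140.5 121.5 14 0 0 3.5 0",
)

```text
time: 40.5
eef_pos: [0.5403, -0.13, 0.16]
eef_rot: [-180.0, 0.0, 7.8]
force: [0.9, 0.7, -0.0]
opening: 0.0855
finger_force: 0.0
```

Request:
apply_moves(
  deltas="-15 13 1 0 0 0 0; -40 35 3 0 0 0.5 0; -65 58 5 0 0 1 0; -90 80 6 0 0 1 0; -115 102 7 0 0 1.5 0; -140 124 8 0 0 2 0; -158 140 10 0 0 2 0; -167.5 148 10 0 0 2 0; -167.5 148 10 0 0 2 0; -167.5 148 10 0 0 2 0",
)

```text
time: 41.33
eef_pos: [0.3954, -0.2993, 0.1501]
eef_rot: [-180.0, -0.0, 5.9]
force: [0.9, 0.1, -0.2]
opening: 0.0855
finger_force: 0.0
```

Request:
apply_moves(
  deltas="0 0 15 0 0 0 0; 0 0 30 0 0 0 0; 0 0 50 0 0 0 0; 0 0 70 0 0 0 0; 0 0 90 0 0 0 0; 0 0 110 0 0 0 0; 0 0 125 0 0 0 0; 0 0 132 0 0 0 0; 0 0 132 0 0 0 0; 0 0 132 0 0 0 0",
)

```text
time: 42.17
eef_pos: [0.3952, -0.299, 0.0182]
eef_rot: [-180.0, -0.0, 5.9]
force: [-0.7, -0.3, 0.2]
opening: 0.0852
finger_force: 0.0
```

Request:
apply_moves(
  deltas="0 0 0 0 0 0 0.5; 0 0 0 0 0 0 1; 0 0 0 0 0 0 1; 0 0 0 0 0 0 1; 0 0 0 0 0 0 1; 0 0 0 0 0 0 1; 0 0 -10 0 0 0 1; 0 0 -30 0 0 0 1; 0 0 -55 0 0 0 1; 0 0 -80 0 0 0 1",
)

```text
time: 43.0
eef_pos: [0.3941, -0.2994, 0.0996]
eef_rot: [-180.0, 0.0, 5.8]
force: [-0.1, 0.4, -1.3]
opening: 0.0618
finger_force: 44.3
```

Request:
apply_moves(
  deltas="8 -8 -6 0 0 -6.5 1; 16 -16 -12 0 0 -13 1; 24 -24 -17 0 0 -20 1; 33 -32 -23 0 0 -26 1; 41 -40 -29 0 0 -33 1; 49 -48 -35 0 0 -39 1; 57 -56 -40 0 0 -46 1; 65 -64 -46 0 0 -52 1; 73.5 -72.5 -52 0 0 -59 1; 73.5 -72.5 -52 0 0 -59 1",
)

```text
time: 43.83
eef_pos: [0.462, -0.2185, 0.1518]
eef_rot: [179.8, -0.1, 65.3]
force: [0.1, 0.2, -1.1]
opening: 0.0618
finger_force: 44.3
```

Request:
apply_moves(
  deltas="18 -1 0 0 0 -6.5 1; 36 -2 0 0 0 -13 1; 54 -3 0 0 0 -20 1; 72 -4 0 0 0 -26.5 1; 90 -5 0 0 0 -33 1; 108 -6 0 0 0 -40 1; 126 -7 0 0 0 -46.5 1; 144 -8.5 0 0 0 -53 1; 161 -9.5 0 0 0 -60 1; 161 -9.5 0 0 0 -60 1",
)

```text
time: 44.67
eef_pos: [0.521, -0.0676, 0.1504]
eef_rot: [179.9, -0.0, 125.2]
force: [-0.6, 0.6, -0.6]
opening: 0.0621
finger_force: 44.3
```

Request:
apply_moves(
  deltas="4 6 0 0 0 -6.5 1; 9 13 0 0 0 -13 1; 13 19 0 0 0 -20 1; 18 26 0 0 0 -26.5 1; 22 32 0 0 0 -33 1; 27 39 0 0 0 -40 1; 31 45 0 0 0 -46.5 1; 35 52 0 0 0 -53 1; 39 58.5 0 0 0 -60 1; 39 58.5 0 0 0 -60 1",
)

```text
time: 45.5
eef_pos: [0.5458, -0.0047, 0.1502]
eef_rot: [180.0, 0.0, -175.1]
force: [0.5, 0.3, -0.5]
opening: 0.0616
finger_force: 44.3
```

Request:
apply_moves(
  deltas="0 0 0 0 0 -6.5 1; 0 0 10 0 0 -6.5 1; 0 0 25 0 0 -6.5 1; 0 0 40 0 0 -6.5 1; 0 0 55 0 0 -6.5 1; 0 0 66 0 0 -6.5 1; 0 0 66 0 0 -6.5 1; 0 0 66 0 0 -6.5 1; 0 0 66 0 0 -6.5 1; 0 0 66 0 0 -6.5 1",
)

```text
time: 46.33
eef_pos: [0.5462, -0.005, 0.085]
eef_rot: [-180.0, 0.1, -168.7]
force: [0.0, 0.0, -1.6]
opening: 0.0618
finger_force: 44.3
```

```bash
python3 st.py r5
```

```text
46.3333 [ 0.54615305 -0.00497924  0.08496798] -168.74488130553817 [  2.  35. -11. 121.  15.  25.  81.]
cmd s,t -136.8103686389918 0.15719427919461823 act -136.4025498861362
-80 16 31 [-39.1 -25.7 -23.4 -22.5 -10.9]
-80 20 39 [-28.4 -25.5 -24.  -13.5   7.1]
-80 24 106 [-28.7 -24.8 -13.8   7.7  13.8]
-80 28 98 [-28.8 -25.9 -15.  -11.7  -6. ]
-160 16 23 [-138.2 -137.3 -136.5 -136.2 -134.8]
-160 20 32 [-138.9 -137.1 -136.2 -135.3 -134.4]
-160 24 41 [-138.9 -136.1 -134.6 -133.5 -132.9]
-160 28 50 [-145.7 -140.4 -135.  -133.1 -131.3]
```

View pics/r5.png

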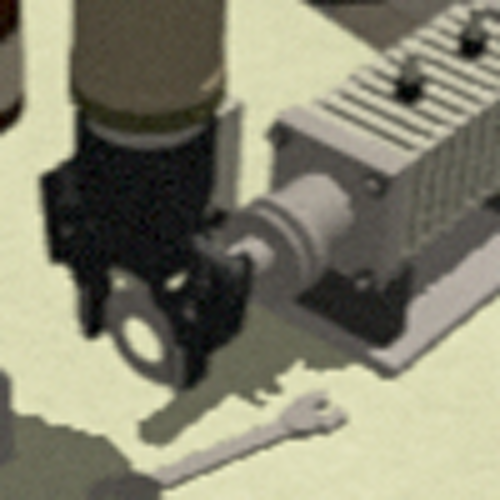

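Request:
apply_moves(
  deltas="-10 0 0 0 0 0 1; -20 0 0 0 0 0 1; -30 0 0 0 0 0 1; -38 0 0 0 0 0 1; -44 0 0 0 0 0 1; -50 0 0 0 0 0 1; -55 0 0 0 0 0 1; -60 0 0 0 0 0 1; -60 0 0 0 0 0 1; -60 0 0 0 0 0 1",
)

```text
time: 47.22
eef_pos: [0.6045, 0.0069, 0.0842]
eef_rot: [180.0, -0.0, -168.7]
force: [-1.1, -0.1, -1.5]
opening: 0.0619
finger_force: 44.3
```

Request:
apply_moves(
  deltas="-7 0 0 0 0 0 1; -14 0 0 0 0 0 1; -20 0 0 0 0 0 1; -25 0 0 0 0 0 1; -29 0 0 0 0 0 1; -32 0 0 0 0 0 1; -34 0 0 0 0 0 1; -34 0 0 0 0 0 1; -34 0 0 0 0 0 1; -34 0 0 0 0 0 1",
)

```text
time: 48.05
eef_pos: [0.6377, 0.0135, 0.0843]
eef_rot: [-180.0, -0.0, -168.7]
force: [1.1, -1.0, -0.9]
opening: 0.0617
finger_force: 44.3
```

Request:
apply_moves(
  deltas="-1 0 0 0 0 0 1; -2 0 0 0 0 0 1; -3 0 0 0 0 0 1; -4 0 0 0 0 0 1; -5 0 0 0 0 0 1; -5 0 0 0 0 0 1; -5 0 0 0 0 0 1; -5 0 0 0 0 0 1; -5 0 0 0 0 0 1; -5 0 0 0 0 0 1",
)

```text
time: 48.88
eef_pos: [0.6426, 0.0146, 0.0842]
eef_rot: [180.0, -0.0, -168.7]
force: [-2.2, 1.6, -0.5]
opening: 0.0616
finger_force: 44.9
```

Request:
apply_moves(
  deltas="-0.5 0 0 0 0 0 1; -1 0 0 0 0 0 1; -1.5 0 0 0 0 0 1; -2 0 0 0 0 0 1; -2 0 0 0 0 0 1; -2 0 0 0 0 0 1; -2 0 0 0 0 0 1; -2 0 0 0 0 0 1; -2 0 0 0 0 0 1; -2 0 0 0 0 0 1",
)

```text
time: 49.72
eef_pos: [0.6428, 0.0147, 0.084]
eef_rot: [-180.0, -0.2, -168.6]
force: [-8.0, -0.5, 2.6]
opening: 0.0618
finger_force: 47.4
```

Request:
apply_moves(
  deltas="0 0 0 0 0 0 0.4; 0 0 0 0 0 0 0; 0 0 0 0 0 0 0; 0 0 0 0 0 0 0; 0 0 0 0 0 0 0; 0 0 0 0 0 0 0; 0 0 -20 0 0 0 0; 0 0 -50 0 0 0 0; 0 0 -80 0 0 0 0; 0 0 -90 0 0 0 0",
)

```text
time: 50.55
eef_pos: [0.6467, 0.0152, 0.1784]
eef_rot: [-180.0, 0.3, -168.7]
force: [0.8, -0.9, 0.6]
opening: 0.0855
finger_force: 0.0
```

```bash
python3 - <<'E'
from h import *
c=json.load(open('cmd.json'));c[:2]=list(np.array(c[:2])-101*U(c[3]));c[2]=174;json.dump(c,open('cmd.json','w'));print(c)
for n in('side','top'):
    d=cap(n);W=cloud(d).reshape(-1,3)*1e3
    g=(W[:,0]>410)&(W[:,0]<530)&(W[:,1]>10)&(W[:,1]<140)&(W[:,2]>58)&(W[:,2]<70)
    if g.sum()>10: print(n,'collar',g.sum(),cv2.minAreaRect(W[g,:2].astype(np.float32)),np.median(W[g,2]),W[g].mean(0))
    g=(W[:,0]>380)&(W[:,0]<600)&(W[:,1]>150)&(W[:,1]<400)&(W[:,2]>32)&(W[:,2]<50)
    if g.sum()>10: print(n,'scanner',g.sum(),cv2.minAreaRect(W[g,:2].astype(np.float32)),np.median(W[g,2]),W[g].mean(0))
    g=(W[:,0]>580)&(W[:,0]<760)&(W[:,1]>100)&(W[:,1]<260)&(W[:,2]>50)&(W[:,2]<118)
    print('box top',cv2.minAreaRect(W[g&(W[:,2]>104),:2].astype(np.float32)))
E
```

```text
[np.float64(644.7365050475491), np.float64(15.02085412056369), 174, 191.32999999999998]
side collar 199 ((476.3189392089844, 77.66480255126953), (67.36389923095703, 37.53355407714844), 86.55844116210938) 62.72264464981199 [475.40589245  76.44181089  62.57455398]
side scanner 373 ((454.1802978515625, 268.59735107421875), (80.7996826171875, 131.9906463623047), 4.831649303436279) 37.8533271641433 [441.5447895  278.18839835  37.70140399]
box top ((711.7860107421875, 182.45761108398438), (45.41526412963867, 96.22199249267578), 9.685844421386719)
top collar 339 ((476.925537109375, 82.31110382080078), (64.2542495727539, 36.26945114135742), 87.15940856933594) 63.864657581689826 [476.58767108  82.28756549  63.98784409]
top scanner 831 ((455.06689453125, 270.63525390625), (81.47820281982422, 129.79580688476562), 0.5897119641304016) 39.72712371858138 [447.37775069 285.1214511   39.53550967]
box top ((712.62353515625, 184.26718139648438), (43.534915924072266, 88.02239990234375), 11.701826095581055)
```

```bash
python3 - <<'E'
from h import *
mv(476.5,79.7,140,177,'b1');mv(476.5,79.7,10.5,177,'b2');mv(476.5,79.7,150,177,'up');rd(-155,150,191.33,'o');rd(-155,84,191.33,'dn')
E
```

```text
b1 152.5 96.5 34 0 0 14.5 rows>=4.4
b2 0 0 129.5 0 0 0 rows>=3.1
up 0 0 -139.5 0 0 0 rows>=3.3
o -56.5 -85.5 0 0 0 -14.5 rows>=2.5
dn 0 0 66 0 0 0 rows>=1.6
```

Request:
apply_moves(
  deltas="12 8 0 0 0 1 0; 34 22 0 0 0 3 0; 60 38 5 0 0 6 0; 86 54 12 0 0 8 0; 110 70 20 0 0 10 0; 132 84 28 0 0 13 0; 146 93 34 0 0 14.5 0; 152.5 96.5 34 0 0 14.5 0; 152.5 96.5 34 0 0 14.5 0; 152.5 96.5 34 0 0 14.5 0",
)

```text
time: 51.48
eef_pos: [0.4771, 0.0796, 0.1401]
eef_rot: [-180.0, 0.0, 176.9]
force: [0.3, -0.0, 0.4]
opening: 0.0852
finger_force: 0.0
```

Request:
apply_moves(
  deltas="0 0 15 0 0 0 0; 0 0 30 0 0 0 0; 0 0 50 0 0 0 0; 0 0 70 0 0 0 0; 0 0 88 0 0 0 0; 0 0 105 0 0 0 0; 0 0 118 0 0 0 0; 0 0 126 0 0 0 0; 0 0 129.5 0 0 0 0; 0 0 129.5 0 0 0 0",
)

```text
time: 52.32
eef_pos: [0.4769, 0.0793, 0.0102]
eef_rot: [-180.0, -0.0, 176.8]
force: [-0.1, -0.0, 1.8]
opening: 0.0851
finger_force: 0.0
```

Request:
apply_moves(
  deltas="0 0 0 0 0 0 0.5; 0 0 0 0 0 0 1; 0 0 0 0 0 0 1; 0 0 0 0 0 0 1; 0 0 0 0 0 0 1; 0 0 0 0 0 0 1; 0 0 0 0 0 0 1; 0 0 0 0 0 0 1; 0 0 -5 0 0 0 1; 0 0 -10 0 0 0 1",
  squeeze=60,
)

```text
time: 53.15
eef_pos: [0.4762, 0.0795, 0.0212]
eef_rot: [-180.0, -0.0, 176.8]
force: [-0.1, 1.5, -1.5]
opening: 0.0631
finger_force: 65.7
```

Request:
apply_moves(
  deltas="0 0 -10 0 0 0 1; 0 0 -30 0 0 0 1; 0 0 -50 0 0 0 1; 0 0 -70 0 0 0 1; 0 0 -90 0 0 0 1; 0 0 -110 0 0 0 1; 0 0 -124 0 0 0 1; 0 0 -129.5 0 0 0 1; 0 0 -129.5 0 0 0 1; 0 0 -129.5 0 0 0 1",
)

```text
time: 53.98
eef_pos: [0.4761, 0.0794, 0.1504]
eef_rot: [180.0, 0.0, 176.8]
force: [-0.3, 0.0, -2.5]
opening: 0.0636
finger_force: 66.0
```

Request:
apply_moves(
  deltas="-6 -9 0 0 0 -1.5 1; -14 -21 0 0 0 -3 1; -23 -34 0 0 0 -6 1; -32 -48 0 0 0 -8 1; -41 -62 0 0 0 -10 1; -49 -74 0 0 0 -12 1; -54 -82 0 0 0 -14 1; -56.5 -85.5 0 0 0 -14.5 1; -56.5 -85.5 0 0 0 -14.5 1; -56.5 -85.5 0 0 0 -14.5 1",
)

```text
time: 54.82
eef_pos: [0.5274, -0.0085, 0.1495]
eef_rot: [180.0, -0.1, -168.7]
force: [-0.4, -0.4, -2.1]
opening: 0.0633
finger_force: 66.0
```

Request:
apply_moves(
  deltas="0 0 15 0 0 0 1; 0 0 30 0 0 0 1; 0 0 45 0 0 0 1; 0 0 58 0 0 0 1; 0 0 66 0 0 0 1; 0 0 66 0 0 0 1; 0 0 66 0 0 0 1; 0 0 66 0 0 0 1; 0 0 66 0 0 0 1; 0 0 66 0 0 0 1",
)

```text
time: 55.65
eef_pos: [0.5284, -0.0089, 0.085]
eef_rot: [-180.0, 0.1, -168.7]
force: [0.6, -0.7, -2.6]
opening: 0.0631
finger_force: 66.0
```

```bash
python3 st.py r6;  python3 - <<'E'
from h import *
d=load('side');W=cloud(d).reshape(-1,3)*1e3
q=W[:,:2]-SEAT;s=q@U(CY);t=q@V(CY)
g=(abs(s+155)<30)&(abs(t)<36)&(W[:,2]>60)&(W[:,2]<141)&(d['img'].reshape(-1,3).max(1)>60)
m=g&(s<-165)&(s>-185);A=np.c_[np.ones(m.sum()),t[m],W[m,2]-105];print(m.sum(),np.linalg.lstsq(A,s[m],rcond=None)[0].round(3))
print(np.percentile(s[g],[5,50,95]),np.percentile(t[g],[3,97]),np.percentile(W[g,2],[3,97]))
E
```

```text
55.65 [ 0.52837838 -0.00888301  0.08500861] -168.6748628103542 [  3.  34. -12. 124.  17.  24.  79.]
cmd s,t -155.0186925033287 -0.21187572156030088 act -154.59867409778863
-80 16 34 [-60.8 -44.2 -40.4 -38.  -32. ]
-80 20 63 [-42.5 -38.5 -35.5 -13.8  12.1]
-80 24 96 [-40.3 -36.5 -15.5   4.7  12.1]
-80 28 136 [-40.3 -33.9 -25.6 -11.5  -3.7]
246 [-1.72497e+02 -9.00000e-03  2.90000e-02]
[-175.15408197 -171.64668861 -148.5814138 ] [-35.04810483  27.74352296] [ 73.55571678 137.35407034]
```

View pics/r6.png

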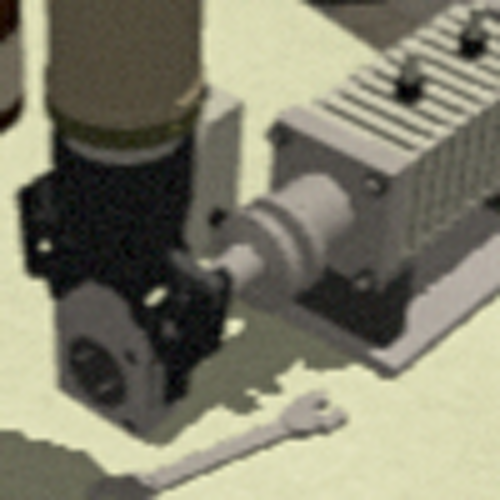

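Request:
apply_moves(
  deltas="-8 0 0 0 0 0 1; -16 0 0 0 0 0 1; -24 0 0 0 0 0 1; -31 0 0 0 0 0 1; -38 0 0 0 0 0 1; -44 0 0 0 0 0 1; -50 0 0 0 0 0 1; -55 0 0 0 0 0 1; -55 0 0 0 0 0 1; -55 0 0 0 0 0 1",
)

```text
time: 56.53
eef_pos: [0.5819, 0.0019, 0.0841]
eef_rot: [180.0, -0.0, -168.7]
force: [-0.5, -0.1, -2.5]
opening: 0.0636
finger_force: 66.0
```

Request:
apply_moves(
  deltas="-7 0 0 0 0 0 1; -14 0 0 0 0 0 1; -20 0 0 0 0 0 1; -25 0 0 0 0 0 1; -29 0 0 0 0 0 1; -32 0 0 0 0 0 1; -34 0 0 0 0 0 1; -34 0 0 0 0 0 1; -34 0 0 0 0 0 1; -34 0 0 0 0 0 1",
)

```text
time: 57.37
eef_pos: [0.6149, 0.0085, 0.0842]
eef_rot: [-180.0, -0.0, -168.7]
force: [-0.6, -0.2, -2.1]
opening: 0.0633
finger_force: 66.0
```

Request:
apply_moves(
  deltas="-1 0 0 0 0 0 1; -2 0 0 0 0 0 1; -3 0 0 0 0 0 1; -4 0 0 0 0 0 1; -5 0 0 0 0 0 1; -6 0 0 0 0 0 1; -6 0 0 0 0 0 1; -6 0 0 0 0 0 1; -6 0 0 0 0 0 1; -6 0 0 0 0 0 1",
)

```text
time: 58.2
eef_pos: [0.6211, 0.0098, 0.0843]
eef_rot: [-180.0, -0.0, -168.7]
force: [0.2, 0.1, -2.2]
opening: 0.0635
finger_force: 66.0
```

Request:
apply_moves(
  deltas="-0.5 0 0 0 0 0 1; -1 0 0 0 0 0 1; -1.5 0 0 0 0 0 1; -2 0 0 0 0 0 1; -2.5 0 0 0 0 0 1; -3 0 0 0 0 0 1; -3 0 0 0 0 0 1; -3 0 0 0 0 0 1; -3 0 0 0 0 0 1; -3 0 0 0 0 0 1",
)

```text
time: 59.03
eef_pos: [0.6241, 0.0104, 0.0843]
eef_rot: [-180.0, 0.0, -168.7]
force: [1.0, 0.4, -1.6]
opening: 0.0631
finger_force: 66.0
```

Request:
apply_moves(
  deltas="-0.5 0 0 0 0 0 1; -1 0 0 0 0 0 1; -1.5 0 0 0 0 0 1; -2 0 0 0 0 0 1; -2 0 0 0 0 0 1; -2 0 0 0 0 0 1; -2 0 0 0 0 0 1; -2 0 0 0 0 0 1; -2 0 0 0 0 0 1; -2 0 0 0 0 0 1",
)

```text
time: 59.87
eef_pos: [0.626, 0.0107, 0.0843]
eef_rot: [-180.0, -0.0, -168.7]
force: [-0.7, -1.0, -2.9]
opening: 0.0634
finger_force: 66.0
```

Request:
apply_moves(
  deltas="-0.5 0 0 0 0 0 1; -1 0 0 0 0 0 1; -1.5 0 0 0 0 0 1; -2 0 0 0 0 0 1; -2 0 0 0 0 0 1; -2 0 0 0 0 0 1; -2 0 0 0 0 0 1; -2 0 0 0 0 0 1; -2 0 0 0 0 0 1; -2 0 0 0 0 0 1",
)

```text
time: 60.7
eef_pos: [0.6276, 0.011, 0.0843]
eef_rot: [-180.0, -0.0, -168.7]
force: [-4.7, -1.0, -0.8]
opening: 0.0634
finger_force: 66.0
```

Contact; one firmer push, then check.

Request:
apply_moves(
  deltas="-0.5 0 0 0 0 0 1; -1 0 0 0 0 0 1; -1.5 0 0 0 0 0 1; -2 0 0 0 0 0 1; -2 0 0 0 0 0 1; -2 0 0 0 0 0 1; -2 0 0 0 0 0 1; -2 0 0 0 0 0 1; -2 0 0 0 0 0 1; -2 0 0 0 0 0 1",
)

```text
time: 61.53
eef_pos: [0.6277, 0.011, 0.0841]
eef_rot: [-180.0, -0.2, -168.7]
force: [-11.0, -1.6, 4.1]
opening: 0.0636
finger_force: 66.5
```

```bash
python3 - <<'E'
from h import *
o=env.observe();print(o['eef_pos'],o['force'],(o['eef_pos'][:2]*1e3-SEAT)@U(CY))
c=json.load(open('cmd.json'));c[:2]=list(np.array(c[:2])-104*U(c[3]));json.dump(c,open('cmd.json','w'));print(c)
E
```

```text
[0.62770345 0.01099537 0.08408974] [-10.9534733   -1.64047775   4.09559174] -53.3044766977602
[np.float64(629.908835167763), np.float64(11.618416089038512), 84.0, 191.32999999999998]
```

Request:
apply_moves(
  deltas="0 0 0 0 0 0 0.4; 0 0 0 0 0 0 0; 0 0 0 0 0 0 0; 0 0 0 0 0 0 0; 0 0 0 0 0 0 0; 0 0 0 0 0 0 0; 0 0 -20 0 0 0 0; 0 0 -50 0 0 0 0; 0 0 -80 0 0 0 0; 0 0 -96 0 0 0 0",
)

```text
time: 62.37
eef_pos: [0.6313, 0.0119, 0.1835]
eef_rot: [-180.0, 0.2, -168.7]
force: [0.1, -0.1, -1.1]
opening: 0.0853
finger_force: 0.0
```

```bash
python3 - <<'E'
from h import *
c=json.load(open('cmd.json'));c[2]=180;json.dump(c,open('cmd.json','w'))
s=cap('side');t=cap('top')
for n,d in(('side',s),('top',t)):
    W=cloud(d).reshape(-1,3)*1e3
    g=(W[:,0]>360)&(W[:,0]<600)&(W[:,1]>150)&(W[:,1]<400)&(W[:,2]>31)&(W[:,2]<50)
    P=W[g,:2];print(n,g.sum(),np.median(W[g,2]),P.min(0),P.max(0))
    # split head/handle by clustering
    k=cv2.kmeans(P.astype(np.float32),2,None,(3,100,.1),5,2)
    for i in(0,1):
        print(cv2.minAreaRect(P[k[1].ravel()==i].astype(np.float32)),(k[1]==i).sum())
    q=W[:,:2]-SEAT;ss=q@U(CY);tt=q@V(CY)
    m=(ss>-80)&(ss<5)&(abs(tt)<40)&(W[:,2]>70)&(W[:,2]<145)
    print('rod s hist(>115)',np.histogram(ss[m&(W[:,2]>124)],np.arange(-80,10,5)),)
a=cv2.resize(s['img'][130:220,300:400],None,fx=4,fy=4,interpolation=cv2.INTER_CUBIC)
b=cv2.resize(np.clip(t['img'][170:260,165:265]*1.6,0,255).astype(np.uint8),None,fx=4,fy=4,interpolation=cv2.INTER_CUBIC)
cv2.imwrite('pics/f1.png',np.hstack([a,b]))
E
```

```text
side 383 37.756542576130784 [409.50456008 199.88072595] [492.4918176  334.31173083]
((434.41986083984375, 236.51490783691406), (30.1765193939209, 72.84789276123047), 1.007944941520691) 147
((451.0717468261719, 301.76373291015625), (82.69088745117188, 64.57478332519531), 0.9304253458976746) 236
rod s hist(>115) (array([ 5, 51, 28, 26, 27, 21, 32, 24, 16, 13, 15,  5,  8, 24, 11,  4,  7]), array([-80, -75, -70, -65, -60, -55, -50, -45, -40, -35, -30, -25, -20,
       -15, -10,  -5,   0,   5]))
top 838 39.6556666353407 [414.01584072 206.12916603] [495.27295295 335.91318505]
((439.3189697265625, 242.42135620117188), (72.67308807373047, 29.63726043701172), 89.79032135009766) 294
((454.95220947265625, 304.68524169921875), (82.32463073730469, 59.99592590332031), 2.0639848709106445) 544
rod s hist(>115) (array([0, 0, 0, 0, 0, 0, 0, 0, 0, 0, 0, 0, 0, 0, 0, 0, 0]), array([-80, -75, -70, -65, -60, -55, -50, -45, -40, -35, -30, -25, -20,
       -15, -10,  -5,   0,   5]))
```

View pics/f1.png

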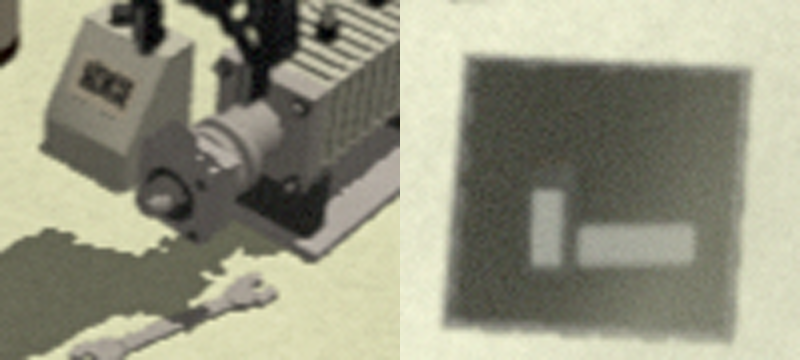

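```bash
python3 - <<'E'
from h import *
for n in('side','top'):
    d=load(n);W=cloud(d).reshape(-1,3)*1e3
    g=(W[:,0]>360)&(W[:,0]<600)&(W[:,1]>150)&(W[:,1]<400)&(W[:,2]>31)&(W[:,2]<50)
    P=W[g]
    for y in range(200,340,10):
        q=P[(P[:,1]>=y)&(P[:,1]<y+10)]
        if len(q)>3: print(n,y,len(q),np.percentile(q[:,0],[2,98]).round(0),np.median(q[:,2]).round(0))
    g=(W[:,0]>330)&(W[:,0]<640)&(W[:,1]>130)&(W[:,1]<420)&(W[:,2]>9)&(W[:,2]<18)
    print('tray rim',g.sum(),cv2.minAreaRect(W[g,:2].astype(np.float32)))
    # label box: sloping front
    q=W[:,:2]-SEAT;s=q@U(CY);t=q@V(CY)
    m=(abs(s-25)<30)&(abs(t-150)<30)&(W[:,2]>55)&(W[:,2]<95)
    if m.sum()>20:
        A=np.c_[np.ones(m.sum()),t[m]-150,W[m,2]-75];print('label plane s=',np.linalg.lstsq(A,s[m],rcond=None)[0])
        m2=(s>0)&(s<140)&(abs(t-150)<70)&(W[:,2]>50)&(W[:,2]<116);print('box t range',np.percentile(t[m2],[1,99]))
E
```

```text
side 200 28 [421. 450.] 37.0
side 210 20 [420. 448.] 38.0
side 220 19 [422. 449.] 37.0
side 230 21 [421. 446.] 38.0
side 240 20 [421. 447.] 37.0
side 250 16 [420. 448.] 38.0
side 260 20 [421. 447.] 38.0
side 270 16 [421. 447.] 38.0
side 280 21 [420. 458.] 38.0
side 290 55 [415. 488.] 36.0
side 300 53 [413. 489.] 38.0
side 310 41 [411. 490.] 38.0
side 320 45 [413. 486.] 38.0
side 330 7 [424. 481.] 36.0
tray rim 373 ((504.7578125, 292.222900390625), (218.46270751953125, 267.4505615234375), 89.54617309570312)
label plane s= [2.41895201e+01 7.90260948e-04 7.14433439e-01]
box t range [102.85235936 194.05184074]
top 200 23 [424. 453.] 38.0
top 210 45 [424. 454.] 41.0
top 220 39 [425. 451.] 40.0
top 230 38 [425. 451.] 40.0
top 240 43 [425. 451.] 40.0
top 250 40 [425. 451.] 40.0
top 260 44 [425. 451.] 40.0
top 270 38 [425. 452.] 39.0
top 280 45 [425. 457.] 40.0
top 290 92 [417. 492.] 38.0
top 300 119 [415. 495.] 40.0
top 310 112 [414. 495.] 40.0
top 320 109 [414. 492.] 40.0
top 330 51 [417. 495.] 38.0
tray rim 588 ((505.56243896484375, 290.1485595703125), (200.77188110351562, 257.7625427246094), 86.56539916992188)
label plane s= [ 2.47039831e+01 -7.71502302e-03  7.19775420e-01]
box t range [108.18841397 195.51026564]
```

```bash
python3 - <<'E'
from h import *
mv(560,110,180,136,'b1');mv(436.5,267,150,90.8,'b2');mv(436.5,267,60,90.8,'b3');mv(436.5,267,8,90.8,'b4')
mv(436.5,267,90,90.8,'up');rd(-160,90,101.5,'o',t=104);rd(-132,61,101.5,'aim',t=104)
d=load('top');W=cloud(d);print(np.nanmedian(W[217:222,211:218].reshape(-1,3),0))
E
```

```text
b1 49 110 0 0 0 55.5 rows>=7.8
b2 198.5 26.5 30 0 0 45 rows>=6.3
b3 0 0 90 0 0 0 rows>=2.2
b4 0 0 52 0 0 0 rows>=1.2
up 0 0 -82 0 0 0 rows>=2.0
o -176 63.5 0 0 0 -10.5 rows>=4.5
aim 0.5 28 29 0 0 0 rows>=1.0
[0.47221679 0.29205612 0.00546387]
```

Request:
apply_moves(
  deltas="5 10 0 0 0 5 0.4; 11 24 0 0 0 12 0.4; 17 38 0 0 0 19 0.4; 23 52 0 0 0 26 0.4; 29 66 0 0 0 33 0.4; 35 80 0 0 0 40 0.4; 41 93 0 0 0 46 0.4; 46 103 0 0 0 52 0.4; 49 110 0 0 0 55.5 0.4; 49 110 0 0 0 55.5 0.4",
)

```text
time: 63.3
eef_pos: [0.5591, 0.1116, 0.1795]
eef_rot: [-179.9, -0.1, 135.8]
force: [0.9, -0.2, 0.1]
opening: 0.0512
finger_force: 0.0
```

Request:
apply_moves(
  deltas="20 2 3 0 0 5 0.4; 45 6 6 0 0 10 0.4; 70 9 10 0 0 16 0.4; 95 12 14 0 0 22 0.4; 120 16 18 0 0 28 0.4; 145 19 22 0 0 33 0.4; 168 22 26 0 0 38 0.4; 186 25 30 0 0 42 0.4; 198.5 26.5 30 0 0 45 0.4; 198.5 26.5 30 0 0 45 0.4",
)

```text
time: 64.13
eef_pos: [0.4348, 0.269, 0.1494]
eef_rot: [-179.9, 0.0, 91.0]
force: [-0.1, 0.5, -0.1]
opening: 0.0509
finger_force: 0.0
```

Request:
apply_moves(
  deltas="0 0 12 0 0 0 0.4; 0 0 28 0 0 0 0.4; 0 0 45 0 0 0 0.4; 0 0 62 0 0 0 0.4; 0 0 78 0 0 0 0.4; 0 0 90 0 0 0 0.4; 0 0 90 0 0 0 0.4; 0 0 90 0 0 0 0.4; 0 0 90 0 0 0 0.4; 0 0 90 0 0 0 0.4",
)

```text
time: 64.97
eef_pos: [0.4371, 0.267, 0.061]
eef_rot: [179.9, -0.0, 90.9]
force: [-0.4, 0.2, -0.1]
opening: 0.0512
finger_force: 0.0
```

```bash
python3 - <<'E'
from h import *
o=env.observe();print(o['time'],o['eef_pos'],o['eef_rot'],o['opening'],o['joints'].round(0))
d=cap('top');W=cloud(d).reshape(-1,3)*1e3
g=(W[:,0]>360)&(W[:,0]<600)&(W[:,1]>150)&(W[:,1]<400)&(W[:,2]>31)&(W[:,2]<45)
print(g.sum(),W[g].min(0),W[g].max(0))
d=cap('side');W=cloud(d).reshape(-1,3)*1e3
g=(W[:,0]>360)&(W[:,0]<600)&(W[:,1]>150)&(W[:,1]<400)&(W[:,2]>31)&(W[:,2]<45)
print(g.sum(),W[g].min(0),W[g].max(0))
E
```

```text
64.9667 [0.43705986 0.26697552 0.06103341] [ 1.79935107e+02 -3.51018525e-02  9.08544500e+01] 0.05122606898679708 [-43.  36.   8. 127. -16.  17. -20.]
281 [424.39370029 205.32456451  31.73309531] [495.23735514 324.70514738  44.17658593]
314 [410.22246288 200.25328204  31.02868601] [491.61251477 333.72019049  43.91979463]
```

Scanner unmoved since; grasp it.

Request:
apply_moves(
  deltas="0 0 12 0 0 0 0.4; 0 0 26 0 0 0 0.4; 0 0 40 0 0 0 0.4; 0 0 48 0 0 0 0.4; 0 0 52 0 0 0 0.4; 0 0 52 0 0 0 0.4; 0 0 52 0 0 0 0.4; 0 0 52 0 0 0 0.7; 0 0 52 0 0 0 1; 0 0 52 0 0 0 1",
  squeeze=50,
)

```text
time: 65.9
eef_pos: [0.4367, 0.2673, 0.0091]
eef_rot: [179.9, -0.0, 90.8]
force: [0.5, -0.7, 5.6]
opening: 0.0291
finger_force: 50.2
```

Request:
apply_moves(
  deltas="0 0 0 0 0 0 1; 0 0 0 0 0 0 1; 0 0 0 0 0 0 1; 0 0 0 0 0 0 1; 0 0 0 0 0 0 1; 0 0 -10 0 0 0 1; 0 0 -25 0 0 0 1; 0 0 -45 0 0 0 1; 0 0 -65 0 0 0 1; 0 0 -82 0 0 0 1",
)

```text
time: 66.73
eef_pos: [0.4362, 0.267, 0.0921]
eef_rot: [180.0, -0.0, 90.8]
force: [0.8, -0.6, -2.2]
opening: 0.0294
finger_force: 49.6
```

Request:
apply_moves(
  deltas="-14 5 0 0 0 -1 1; -36 13 0 0 0 -2 1; -60 22 0 0 0 -3.5 1; -85 31 0 0 0 -5 1; -110 40 0 0 0 -6.5 1; -134 48 0 0 0 -8 1; -154 56 0 0 0 -9.5 1; -168 61 0 0 0 -10.5 1; -176 63.5 0 0 0 -10.5 1; -176 63.5 0 0 0 -10.5 1",
)

```text
time: 67.57
eef_pos: [0.5028, 0.0901, 0.0909]
eef_rot: [180.0, 0.0, 101.1]
force: [0.2, -0.4, -1.6]
opening: 0.0291
finger_force: 49.6
```

```bash
python3 - <<'E'
from h import *
o=env.observe();p=o['eef_pos'];print(o['time'],p,o['eef_rot'],o['opening'],o['finger_force'])
for n in('side','top'):
    W=cloud(cap(n)).reshape(-1,3)*1e3;q=W[:,:2]-SEAT;s=q@U(CY);t=q@V(CY)
    g=(s>-200)&(s<-85)&(t>115)&(t<185)&(W[:,2]>82)&(W[:,2]<130)
    print(n,g.sum(),'s',np.percentile(s[g],[2,98]),'t',np.percentile(t[g],[2,98]),'z',np.percentile(W[g,2],[2,50,98]))
    if g.sum()>20:
        m=g&(W[:,2]>np.percentile(W[g,2],40));A=np.c_[np.ones(m.sum()),s[m]+150,t[m]-150];print(np.linalg.lstsq(A,W[m,2],rcond=None)[0])
        print(cv2.minAreaRect(np.c_[s[g],t[g]].astype(np.float32)))
E
```

```text
67.5667 [0.50283653 0.09005161 0.09089714] [1.79972525e+02 4.01076821e-02 1.01125453e+02] 0.029148696742973695 49.633678793907166
side 87 s [-184.74769078 -131.91299188] t [123.68706689 168.04604244] z [ 87.0638092  103.6292438  118.95145953]
[114.08568307   0.13711643   0.18190651]
((-163.70350646972656, 134.44659423828125), (34.05756378173828, 72.05724334716797), 51.34613037109375)Traceback (most recent call last):
  File "<stdin>", line 6, in <module>
    return _quantile_unchecked(
        a, q, axis, out, overwrite_input, method, keepdims, weights)
    return _ureduce(a,
                    func=_quantile_ureduce_func,
    ...<5 lines>...
                    overwrite_input=overwrite_input,
                    method=method)
    r = func(a, **kwargs)
    result = _quantile(arr,
                       quantiles=q,
    ...<2 lines>...
                       out=out,
                       weights=wgt)
    slices_having_nans = np.isnan(arr[-1, ...])
                                  ~~~^^^^^^^^^
IndexError: index -1 is out of bounds for axis 0 with size 0
```

Request:
apply_moves(
  deltas="0 3 3 0 0 0 1; 0 8 8 0 0 0 1; 0.5 14 14 0 0 0 1; 0.5 20 20 0 0 0 1; 0.5 25 25 0 0 0 1; 0.5 28 29 0 0 0 1; 0.5 28 29 0 0 0 1; 0.5 28 29 0 0 0 1; 0.5 28 29 0 0 0 1; 0.5 28 29 0 0 0 1",
)

```text
time: 68.5
eef_pos: [0.5296, 0.0979, 0.0615]
eef_rot: [-180.0, 0.0, 101.3]
force: [-0.4, -0.3, -1.7]
opening: 0.029
finger_force: 49.6
```

```bash
python3 - <<'E'
from h import *
o=env.observe();p=o['eef_pos']*1e3;print(o['time'],p,o['eef_rot'],'s,t',(p[:2]-SEAT)@U(CY),(p[:2]-SEAT)@V(CY))
for n in('side','top'):
    W=cloud(cap(n)).reshape(-1,3)*1e3;q=W[:,:2]-SEAT;s=q@U(CY);t=q@V(CY)
    g=(s>-170)&(s<-60)&(t>120)&(t<185)&(W[:,2]>50)&(W[:,2]<100)
    if g.sum()>9:
        print(n,g.sum(),'s',np.percentile(s[g],[2,98]),'t',np.percentile(t[g],[2,98]),'z',np.percentile(W[g,2],[2,50,98]))
        m=g&(W[:,2]>87);A=np.c_[np.ones(m.sum()),s[m]+110,t[m]-150]
        if m.sum()>9: print(m.sum(),np.linalg.lstsq(A,W[m,2],rcond=None)[0])
E
```

```text
68.5 [529.57482528  97.88932866  61.49591347] [-1.79998093e+02  1.24563400e-03  1.01326684e+02] s,t -132.13927164857816 104.02193334524794
side 84 s [-157.62929556 -103.65770621] t [123.22615233 167.71602294] z [58.3390691  73.89935188 92.34627659]
```

Request:
apply_moves(
  deltas="0 0 0 0 0 0 1; 0 0 0 0 0 0 1; 0 0 0 0 0 0 1; 0 0 0 0 0 0 1; 0 0 0 0 0 0 1; 0 0 0 0 0 0 1; 0 0 0 0 0 0 1; 0 0 0 0 0 0 1; 0 0 0 0 0 0 1; 0 0 0 0 0 0 1",
)

```text
time: 69.43
eef_pos: [0.5298, 0.098, 0.0613]
eef_rot: [180.0, 0.0, 101.3]
force: [-0.3, -0.2, -1.7]
opening: 0.0296
finger_force: 49.6
```

Request:
apply_moves(
  deltas="0 0 0 0 0 0 1; 0 0 0 0 0 0 1; 0 0 0 0 0 0 1; 0 0 0 0 0 0 1; 0 0 0 0 0 0 1; 0 0 0 0 0 0 1; 0 0 0 0 0 0 1; 0 0 0 0 0 0 1; 0 0 0 0 0 0 1; 0 0 0 0 0 0 1",
)

```text
time: 70.27
eef_pos: [0.5298, 0.098, 0.0613]
eef_rot: [-180.0, 0.0, 101.3]
force: [0.1, 0.5, -3.1]
opening: 0.0292
finger_force: 49.6
```

```bash
python3 - <<'E'
from h import *
rd(-160,90,101.5,'o',t=104);mv(440,267,90,90.8,'back');mv(440,267,20,90.8,'dn');mv(440,267,8.5,90.8,'dn2')
E
```

```text
o -0.5 -28 -29 0 0 0 rows>=1.0
back 183.5 -27 0 0 0 10.5 rows>=4.4
dn 0.5 0 70 0 0 0 rows>=1.7
dn2 0 0 11.5 0 0 0 rows>=0.3
```

Request:
apply_moves(
  deltas="0 -3 -3 0 0 0 1; 0 -8 -8 0 0 0 1; -0.5 -14 -14 0 0 0 1; -0.5 -20 -20 0 0 0 1; -0.5 -25 -26 0 0 0 1; -0.5 -28 -29 0 0 0 1; -0.5 -28 -29 0 0 0 1; -0.5 -28 -29 0 0 0 1; -0.5 -28 -29 0 0 0 1; -0.5 -28 -29 0 0 0 1",
)

```text
time: 71.1
eef_pos: [0.5027, 0.0921, 0.0901]
eef_rot: [180.0, 0.0, 101.3]
force: [-0.2, 0.4, -2.0]
opening: 0.0293
finger_force: 49.6
```

Request:
apply_moves(
  deltas="14 -2 0 0 0 1 1; 36 -5 0 0 0 2 1; 62 -9 0 0 0 3.5 1; 88 -13 0 0 0 5 1; 114 -17 0 0 0 6.5 1; 140 -21 0 0 0 8 1; 162 -24 0 0 0 9.5 1; 176 -26 0 0 0 10.5 1; 183.5 -27 0 0 0 10.5 1; 183.5 -27 0 0 0 10.5 1",
)

```text
time: 71.93
eef_pos: [0.4393, 0.2684, 0.0899]
eef_rot: [-180.0, -0.0, 91.0]
force: [-0.1, 0.3, -2.8]
opening: 0.0293
finger_force: 49.6
```

Request:
apply_moves(
  deltas="0.5 0 8 0 0 0 1; 0.5 0 20 0 0 0 1; 0.5 0 34 0 0 0 1; 0.5 0 48 0 0 0 1; 0.5 0 60 0 0 0 1; 0.5 0 67 0 0 0 1; 0.5 0 70 0 0 0 1; 0.5 0 70 0 0 0 1; 0.5 0 70 0 0 0 1; 0.5 0 70 0 0 0 1",
)

```text
time: 72.77
eef_pos: [0.4403, 0.267, 0.0208]
eef_rot: [180.0, -0.0, 90.8]
force: [0.6, 0.3, -1.6]
opening: 0.0291
finger_force: 49.6
```

Request:
apply_moves(
  deltas="0 0 2 0 0 0 1; 0 0 4 0 0 0 1; 0 0 6 0 0 0 1; 0 0 8 0 0 0 1; 0 0 9 0 0 0 1; 0 0 10 0 0 0 1; 0 0 11 0 0 0 1; 0 0 11.5 0 0 0 1; 0 0 11.5 0 0 0 1; 0 0 11.5 0 0 0 1",
)

```text
time: 73.6
eef_pos: [0.4399, 0.2671, 0.0091]
eef_rot: [180.0, -0.0, 90.8]
force: [-1.0, -0.3, 5.5]
opening: 0.0293
finger_force: 50.3
```

On the floor (5.5 N upward). Release and rise.

Request:
apply_moves(
  deltas="0 0 0 0 0 0 0.8; 0 0 0 0 0 0 0.6; 0 0 0 0 0 0 0.4; 0 0 0 0 0 0 0.4; 0 0 0 0 0 0 0.4; 0 0 -10 0 0 0 0.4; 0 0 -30 0 0 0 0.4; 0 0 -60 0 0 0 0.4; 0 0 -90 0 0 0 0.4; 0 0 -120 0 0 0 0.4",
)

```text
time: 74.43
eef_pos: [0.4395, 0.2668, 0.1306]
eef_rot: [-180.0, 0.0, 90.8]
force: [0.8, 0.7, 0.5]
opening: 0.0513
finger_force: 0.0
```

Request:
apply_moves(
  deltas="15 0 -5 0 0 0 0.4; 35 0 -10 0 0 0 0.4; 60 0 -20 0 0 0 0.4; 90 0 -30 0 0 0 0.4; 120 0 -40 0 0 0 0.4; 140 0 -40 0 0 0 0.4; 150 0 -40 0 0 0 0.4; 150 0 -40 0 0 0 0.4; 150 0 -40 0 0 0 0.4; 150 0 -40 0 0 0 0.4",
)

```text
time: 75.27
eef_pos: [0.4378, 0.4149, 0.1686]
eef_rot: [-180.0, 0.1, 90.7]
force: [0.4, -0.4, 0.3]
opening: 0.0511
finger_force: 0.0
```

```bash
python3 - <<'E'
from h import *
o=env.observe();print(o['time'],o['eef_pos'],o['finger_force'],o['opening'])
for n in('side','top'):
    d=cap(n);W=cloud(d).reshape(-1,3)*1e3
    g=(W[:,0]>360)&(W[:,0]<600)&(W[:,1]>150)&(W[:,1]<400)&(W[:,2]>31)&(W[:,2]<50);m=g
    A=np.c_[np.ones(m.sum()),W[m,0]-440,W[m,1]-267]
    print(n,'scanner',g.sum(),W[g].min(0).round(),W[g].max(0).round(),np.linalg.lstsq(A,W[m,2],rcond=None)[0].round(3))
    q=W[:,:2]-SEAT;s=q@U(CY);t=q@V(CY);r=np.hypot(t,W[:,2]-102)
    # rod parts profile: crest line z vs s
    for lo in range(-84,8,4):
        k=(s>=lo)&(s<lo+4)&(abs(t)<40)&(W[:,2]>60)&(W[:,2]<150)
        if k.sum()>2: print(lo,k.sum(),'zmax',np.percentile(W[k,2],97).round(0),'rmax',np.percentile(r[k],90).round(0),end=' | ')
    print()
    f=(r>18)&(r<30)&(s>-85)&(s<-60)&(W[:,2]>75)
    if f.sum()>10: print('collar face',f.sum(),np.linalg.lstsq(np.c_[np.ones(f.sum()),t[f],W[f,2]-102],s[f],rcond=None)[0].round(3),np.median(s[f]))
E
```

```text
75.2667 [0.43779084 0.41491434 0.16857315] 0.0 0.05107137932579224
side scanner 376 [413. 202.  31.] [494. 334.  45.] [3.7619e+01 8.0000e-03 3.0000e-03]
-84 12 zmax 118.0 rmax 17.0 | -80 13 zmax 130.0 rmax 29.0 | -76 143 zmax 134.0 rmax 38.0 | -72 103 zmax 134.0 rmax 40.0 | -68 29 zmax 135.0 rmax 42.0 | -64 41 zmax 135.0 rmax 42.0 | -60 31 zmax 136.0 rmax 42.0 | -56 31 zmax 136.0 rmax 43.0 | -52 32 zmax 137.0 rmax 43.0 | -48 33 zmax 136.0 rmax 42.0 | -44 27 zmax 136.0 rmax 42.0 | -40 24 zmax 135.0 rmax 42.0 | -36 8 zmax 132.0 rmax 36.0 | -32 22 zmax 135.0 rmax 34.0 | -28 21 zmax 132.0 rmax 33.0 | -24 5 zmax 130.0 rmax 32.0 | -20 9 zmax 129.0 rmax 30.0 | -16 46 zmax 132.0 rmax 32.0 | -12 26 zmax 131.0 rmax 34.0 | -8 15 zmax 133.0 rmax 33.0 | 0 11 zmax 131.0 rmax 27.0 | 4 11 zmax 128.0 rmax 26.0 | 
collar face 108 [-7.2393e+01 -1.0000e-02  8.0000e-03] -72.44885108086821
top scanner 838 [417. 206.  31.] [498. 335.  46.] [ 3.963e+01 -2.000e-03 -2.000e-03]
-84 15 zmax 119.0 rmax 17.0 | -80 14 zmax 118.0 rmax 17.0 | -76 51 zmax 130.0 rmax 34.0 | -72 101 zmax 137.0 rmax 41.0 | -68 41 zmax 138.0 rmax 41.0 | -64 45 zmax 138.0 rmax 43.0 | -60 46 zmax 137.0 rmax 43.0 | -56 40 zmax 137.0 rmax 43.0 | -52 47 zmax 138.0 rmax 44.0 | -48 40 zmax 138.0 rmax 43.0 | -44 46 zmax 138.0 rmax 44.0 | -40 43 zmax 138.0 rmax 43.0 | -36 14 zmax 133.0 rmax 34.0 | -32 44 zmax 135.0 rmax 34.0 | -28 39 zmax 135.0 rmax 33.0 | -24 21 zmax 134.0 rmax 33.0 | -20 19 zmax 126.0 rmax 23.0 | -16 65 zmax 132.0 rmax 31.0 | -12 42 zmax 135.0 rmax 33.0 | -8 36 zmax 136.0 rmax 33.0 | -4 6 zmax 132.0 rmax 32.0 | 0 38 zmax 130.0 rmax 29.0 | 4 24 zmax 128.0 rmax 28.0 | 
collar face 53 [-7.1714e+01 -9.0000e-03  5.0000e-02] -71.80373619521795
```

```bash
python3 -c "
from h import *
print(env.job_done())"
```

```text
the job is handed in; nothing more can be done
None
```

The job is handed in at about 75 s, and I don't have the verdict: all four washers are on the rod in the alternating pattern, the collar is up against the last one, the scanner was held on the label for over 1.5 s (aim worked out from the arm pose, the read itself unconfirmed), and it is back flat in its tray.

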